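Lock the booth screen wing with its cam

TASK

Join the loose screen wing to the fixed half of the exam-booth screen. Turn the cam lock fully open by its blue crank, set the wing down in the guide and push its ball-headed stud into the cam's mouth as far as it goes, then turn the crank clockwise all the way so that the curved slot draws the wing tight against the bracket. Let go of everything, and do not shift or knock the other things on the desk.

Things in the scene. Friction and masses are not known exactly. Their poses are not given: they have to be found in the camera images.
- lock: Fixed half of the booth screen: grey bracket 92 x 134 mm with the cam drum in it. Origin: on the cam's vertical turning axis, at desk height; z up. The wing comes from the bracket's -y side, stud first, and is pushed along its +y. Behind, y = +85 to +205 mm, is the fixed wooden foot, 36 mm high, with a 100 mm high brown panel from y = +150 mm on.
- stop_face (a point): Point midway between the bracket's two jambs (36 mm high; opening 22 mm wide, open at the top), in their flat front stop face: 45 mm from the cam axis on the -y side, 18 mm up. Axes as the bracket's. When tight, the wing's end face lies on it and the stud head's centre is 14 mm from the cam axis.
- guide (a point): Midpoint, at desk height, of the guide for the wing's foot: two black cheeks each 90 mm long (along the bracket's y), 48 mm apart inside, 24 mm high, with tops sloped to lead in from above; bare desk between them. 105 mm from the cam axis on the -y side. Axes as the bracket's.
- cam (a joint): Turn of the cam, rad; stops at 0 (fully open, mouth towards bracket's -y) and 2.4; grows clockwise from above; starts partly closed; greased, stays where left (0.12 N m). Aluminium drum 78 mm across, 8 to 32 mm up. At 0 the pushed-in head meets the brass hub, its centre 24.5 mm from the axis (wing about 10 mm off the stop); the lip takes it from 28 mm or less. Draw complete at 2.2.
- crank_grip (a point): On the axis of the cam's blue crank grip: a round upright sleeve that spins freely on the crank, 20 mm across, 42 to 102 mm above the desk, 65 mm from the cam axis; this point is 82 mm up. In the bracket's axes it stands at angle (2.75 rad minus the cam's value), anticlockwise from +x seen from above. Moves with the cam. The arm below is 32 to 42 mm up.
- wing_grip (a point): Grip point of the loose wing (0.28 to 0.56 kg): middle of its upright brown panel (110 long, 12 thick, 36 to 100 mm up), 80 mm above the wing's underside. Axes: x along the wing towards its stud, y across the panel, z up. Its wooden foot, 140 x 44 x 36 mm high, reaches from x = -65 to +75 mm from this point. Starts upright on the desk.
- stud_head (a point): Centre of the steel ball head (16 mm across) of the wing's stud (7 mm shank), 106 mm ahead (+x) of the grip point, 31 mm past the wing's end face and 20 mm above the wing's underside. Axes as the wing's.
- wing_end (a point): Centre of the wing's end face, from which the stud sticks out: 75 mm ahead (+x) of the grip point, 18 mm above the underside.
- wing: The loose wing as a whole: origin at the centre of the underside of its foot (5 mm ahead of the grip point, 80 mm lower), axes as for its grip point. Starts standing upright on the desk.
- meter: Bystander: loose red multimeter, 140 x 70 x 34 mm (x, y, z), lying beside the wing. Origin: centre of its underside. Not to be moved.
- lens: Bystander: loose lens on a round stand, 64 mm across, 110 mm high, beside the guide on the -x side. Origin: centre of its underside. Not to be moved.
- cellbox: Bystander: loose black cell box, 60 x 80 x 50 mm with two terminals to 64 mm height, beside the guide on the +x side. Origin: centre of its underside. Not to be moved.
Things that resemble listed ones, but are neither listed nor needed, are in the scene too. Of the things that look like the wing, the middle-sized one is meant.

How it is judged (in metres and radians):
On the way, in this order (a step that is already met when the one before it is completed fails the run):
1. the cam is turned open (value of joint cam below 0.12 rad), for 0.2 s.
2. the stud head is in the mouth of the open cam, the wing standing in the guide (value of joint cam below 0.25 rad and y of stud_head in the frame of lock between -0.029 and -0.021 m and x of stud_head in the frame of lock between -0.006 and 0.006 m and height (world z) of wing below 0.005 m), for 0.2 s.
At the end, for the whole second after the job is handed in: The cam is turned shut (beyond 2.15 rad), the wing stands upright on the desk in the guide (within 0.04 rad of vertical, 0.06 rad of the bracket's direction, 5 mm of its centre line) with its end face within 2.5 mm of the stop face, released and at rest (value of joint cam above 2.15 rad and y of wing_end in the frame of lock above -0.0475 m and x of wing_end in the frame of lock between -0.005 and 0.005 m and angle between wing's own z axis and vertical below 0.04 rad and height (world z) of wing below 0.004 m and angle between the x axis of wing and the y axis of lock, either way round below 0.06 rad and linear speed of wing below 0.01 m/s); the robot touches nothing.
It fails at once if the meter is shifted by more than 20 mm (distance of meter from where it was at the start of the episode above 0.02 m).
It fails at once if the lens stand is shifted by more than 20 mm (distance of lens from where it was at the start of the episode above 0.02 m).
It fails at once if the lens stand is tipped (angle between lens's own z axis and vertical above 0.35 rad).
It fails at once if the cell box is shifted by more than 20 mm (distance of cellbox from where it was at the start of the episode above 0.02 m).
It also fails if it takes over 72 s, if anything falls off the work surface, if the arm or the gripper's body presses on something with over 40 N, if the wrist force passes 120 N, or if a joint passes its speed limit or range.

ROBOT

A 7-joint arm with a two-finger parallel gripper is mounted at the origin on the work surface. World frame = base frame: x ahead of the robot, y to its left, z up, the work surface at z = 0. Lengths are in mm, angles in rad, forces in N, time in s.
With the tool pointing down it reaches from about 400 to 875 mm from the base axis. Payload 19.3 kg.
Tool frame: the origin (TCP) lies at the very end of the fingers, on their centre line; the grasp point (between the pads) lies 19 mm behind it; z points along the fingers, y is the direction in which the jaws open and shut (so a half turn about z gives the same grasp; the last joint's range is limited). The gripper opens to 85 mm and grips with 20 to 120 N. Pads are 22 mm wide; open, the fingers measure 114 mm over their backs; the gripper's body (76 mm by 85 mm) begins 54 mm behind the grasp point. The pads swing forward as they close: fully open they stand 13 mm farther back than shut.
Start: joints at [1.126, 0.521, -0.036, 1.599, 0.021, 1.021, -0.113], TCP at [228.776, -581.615, 231.291] pointing down, gripper open.
Joint ranges: [-2.91, 2.91], [-0.3, 2.13], [-1.5, 1.42], [0.17, 2.43], [-1.26, 4.41], [0.16, 1.93], [-2.52, 2.52]. Speed limits (rad/s): [1.89, 1.89, 2.39, 2.39, 3.01, 3.01, 3.01].

INTERFACE

Orientations are given as [roll, pitch, yaw] about the fixed x, y, z axes, in that order (R = Rz(yaw) Ry(pitch) Rx(roll)).
In Python, from workcell import get_state, capture, get_calibration, hand_in gives the robot as it stands.
- The arm moves only by the shell command python3 -m pendant 'ROWS' [FORCE]. ROWS is a JSON object of lists of equal length, an entry for each row: "slide": the shift along the world's x, y, z in mm, a list of three; "rot": the turn, a rotation vector about the world's x, y, z in rad, a list of three; "claw": the finger opening in mm, from 0 to 85.4. A call has 1 to 20 rows; each row shifts and turns the commanded pose from where the row before left it; what a row does not reach is not made up. A row lasts 1/10 s, in which the tool goes at most 50 mm and 8.59 degrees, less where a joint would pass 70% of its speed; a pose out of reach is approached as far as the arm can. A call is refused whole if a number of a shift passes 50 or a number of a turn 0.15, either way. A call with a gripper value outside its range is refused whole. The fingers move at their own pace and stop on an object; FORCE is the grip in N (left out, the last holds). Time passes only in rows, so rows that do not move let the fingers close. It gives the time, the measured TCP pose, the force and the opening at its end, in the units of the state.
- get_state(): the state, without advancing time (a new reading comes with each control period).
- capture(name): name is "scene" or "top" or "wrist"; returns the picture (384x512x3 uint8, red, green, blue); there is no depth.
- get_calibration(name): a dict with "fx", "fy", "cx", "cy" (pixels), "k1" (the pictures are not rectified: a ray, as slopes to the right and down, at radius r is drawn at 1 + k1 r^2 times it, then the intrinsics apply), "camera_from_world" (4x4, takes a point from world to camera coordinates). Camera axes: x right, y up, looking along -z (the intrinsics and any distortion apply to the point x, -y, -z); pixel columns grow to the right and rows downward; lengths in mm; the calibration is good to about 2 mm. A picture is of the moment at which its call begins: read the wrist's pose just before it. get_calibration takes no time and is no camera call; for the wrist camera it gives the pose at the moment of the call.
- hand_in(): hands the job in, once; it reports no verdict.
The state is a dict: "clock": time; "qpos": joint angles; "qvel": joint speeds; "joint_torque": joint torques, N m; "tool_pos": TCP position; "tcp_rot": TCP orientation; "wrist_force": force on the tool from outside, world axes, zero at the start; "torque": the same for the moment, N m; "width": opening from 0.0 (shut) to 1.0 (fully open).
Only numpy, scipy, OpenCV 4.12 (cv2) and the standard library are available. Lean on these libraries where they do the work, as an engineer would, in place of code of your own. Each camera call takes 0.05 s, during which the arm holds its last target.

## Working session

There is one attempt and no reset: what is moved stays moved. The work goes in short steps, Python scripts to look and compute and a shell command to move; the robot and the scene stay as the last step left them, time stands still between calls to the robot, and variables do not carry over. Pictures are saved under pics/ and viewed, and the job is handed in when it is done.

```bash
mkdir -p pics; ls
cat > h.py <<'E'
import numpy as np, cv2
from workcell import get_state, capture, get_calibration
def save(n,img): cv2.imwrite('pics/'+n+'.png', cv2.cvtColor(img,cv2.COLOR_RGB2BGR))
def ray(c,u,v):
    K=np.array([[c['fx'],0,c['cx']],[0,c['fy'],c['cy']],[0,0,1.]])
    x,y=(u-c['cx'])/c['fx'],(v-c['cy'])/c['fy']
    rd=np.hypot(x,y); r=rd
    for _ in range(50): r=rd/(1+c['k1']*r*r)
    s=r/rd if rd>0 else 1
    d=np.array([x*s,-y*s,-1]); T=np.array(c['camera_from_world']); R=T[:3,:3]
    return -R.T@T[:3,3], R.T@d
def onz(c,u,v,z):
    o,d=ray(c,u,v); return o+d*(z-o[2])/d[2]
def proj(c,P):
    T=np.array(c['camera_from_world']); p=T[:3,:3]@np.asarray(P,float)+T[:3,3]
    x,y=p[0]/-p[2],-p[1]/-p[2]; f=1+c['k1']*(x*x+y*y)
    return c['fx']*x*f+c['cx'],c['fy']*y*f+c['cy']
E
python3 - <<'E'
from h import *
print(get_state())
for n in ['scene','top','wrist']:
    c=get_calibration(n); im=capture(n); save(n+'0',im); o,d=ray(c,256,192); print(n,c['fx'],c['k1'],o.round(),d.round(2))
    np.save(n+'0.npy',im)
E
```

```text
pics
{'clock': 0.0, 'qpos': array([ 1.12577929,  0.52201407, -0.03635051,  1.59999928,  0.0211749 ,
        1.02109198, -0.11281375]), 'qvel': array([-2.32498325e-04,  2.00355771e-03, -4.21670367e-04,  6.30889093e-04,
       -2.98893968e-05, -6.67827061e-04, -2.13622204e-04]), 'joint_torque': array([-1.31603443e-03, -9.27121782e+01,  1.97945751e+00, -3.69927800e+01,
        1.77168933e-02,  8.31677404e-03,  2.31260617e-05]), 'tool_pos': array([ 228.6763518 , -581.30358819,  230.72855146]), 'tcp_rot': array([-3.14046461e+00,  4.74941063e-05,  3.74800097e-01]), 'wrist_force': array([0.07044518, 0.11638848, 0.47274409]), 'torque': array([ 0.00405087, -0.01281846, -0.00508607]), 'width': 0.998844197062423}
scene 489.2880755824642 -0.1351255122741365 [1393.  107. 1099.] [-0.66 -0.15 -0.74]
top 357.2518036094303 -0.06673693158854867 [377. -59. 900.] [ 0.15 -0.01 -0.99]
wrist 292.3598581938178 -0.05270840742724739 [ 292. -556.  374.] [-0.26 -0.11 -0.96]
```

View pics/scene0.png

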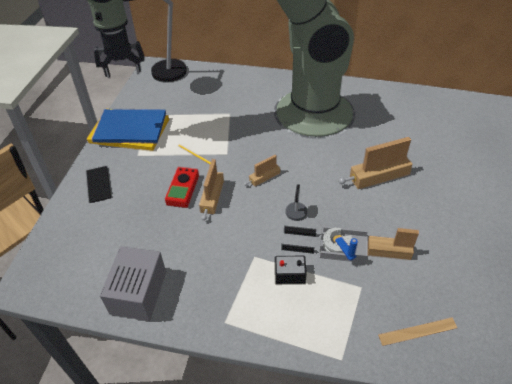

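View pics/top0.png

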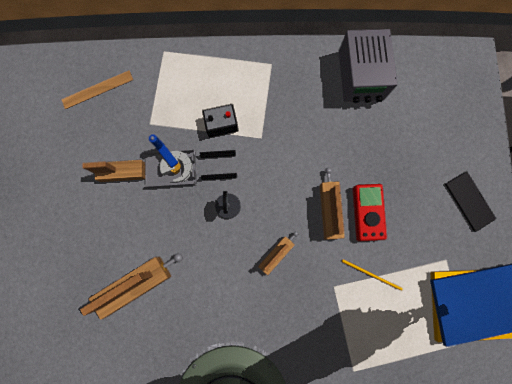

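View pics/wrist0.png

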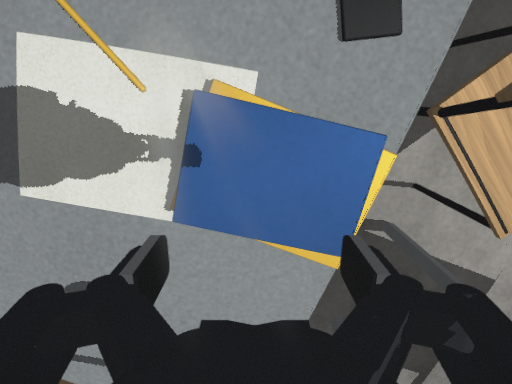

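The top view shows three wing-like things: small at (277,253), middle at (332,208) beside the red meter (370,212), and large at (130,287). The fixed foot is at (115,168), the lock drum at (176,167), the blue crank from (155,138) to (176,165), the guide cheeks at (218,154) and (218,177), the lens at (228,205) and the cell box at (221,120). By the description I choose the middle wing at (332,208). Next I check it in a close crop.

Run:
```python
from h import *
im=np.load('top0.npy')
a=cv2.resize(im[160:250,300:400],(800,720),interpolation=cv2.INTER_CUBIC); save('crop_wing',a)
a=cv2.resize(im[95:225,75:245],(785,600),interpolation=cv2.INTER_CUBIC); save('crop_lock',a)
s=np.load('scene0.npy')
a=cv2.resize(s[170:290,270:430],(800,600),interpolation=cv2.INTER_CUBIC); save('crop_s',a)
c=get_calibration('top')
for n,l in dict(small=[(262,270,0),(293,236,20)],mid=[(327,172,20),(332,240,36)],big=[(178,258,20),(85,308,36)]).items(): print(n,[onz(c,*p).round() for p in l])
```

```text
small [array([316., -77.,   0.]), array([ 398., -154.,   20.])]
mid [array([ 557., -244.,   20.]), array([ 387., -246.,   36.])]
big [array([349., 128.,  20.]), array([231., 349.,  36.])]
```

View pics/crop_wing.png

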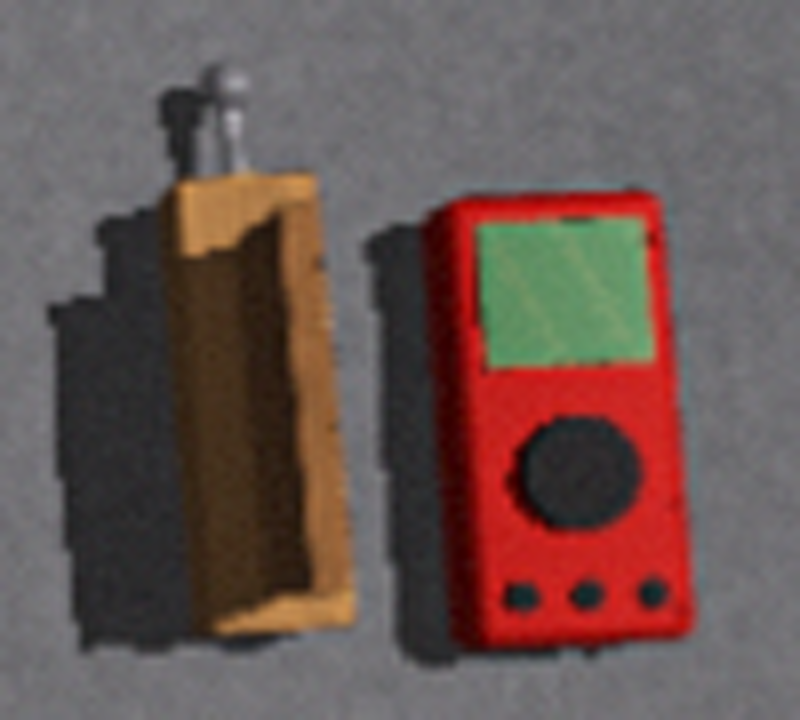

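View pics/crop_lock.png

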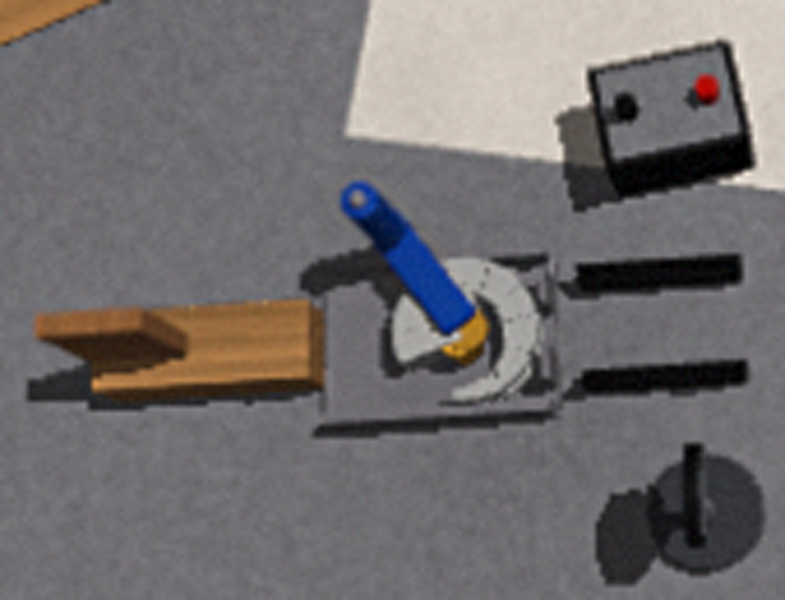

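View pics/crop_s.png

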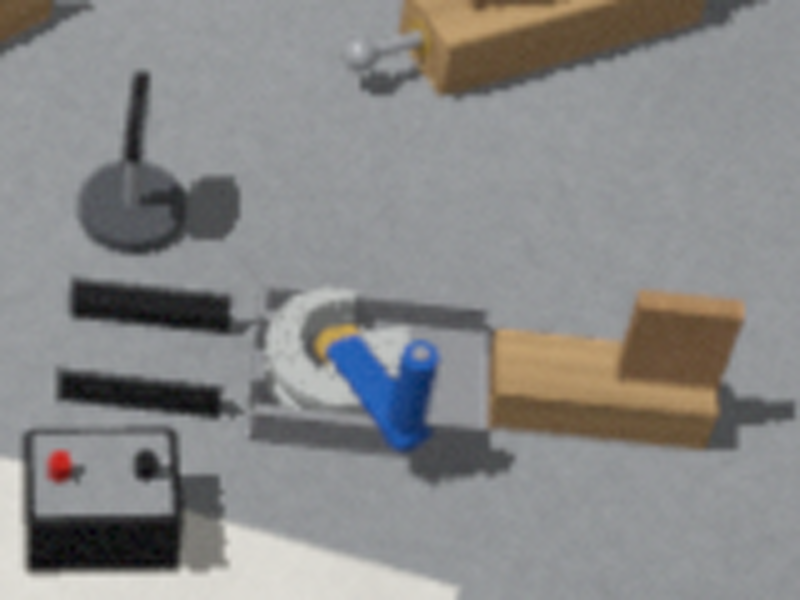

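Run:
```python
from h import *
im=np.load('top0.npy'); s=np.load('scene0.npy')
ct=get_calibration('top'); cs=get_calibration('scene')
# black cheeks
def comps(mask,amin):
    n,l,st,ce=cv2.connectedComponentsWithStats(mask.astype(np.uint8))
    return [(st[i],ce[i],l==i) for i in range(1,n) if st[i][4]>=amin]
for nm,I,c,box in (('top',im,ct,(185,140,250,190)),('scene',s,cs,(270,220,330,260))):
    m=np.zeros(I.shape[:2],bool);x0,y0,x1,y1=box
    m[y0:y1,x0:x1]=(I.max(2)<35)[y0:y1,x0:x1]
    for st,ce,mm in comps(m,30):
        ys,xs=np.nonzero(mm); r=cv2.minAreaRect(np.c_[xs,ys].astype(np.float32))
        bp=cv2.boxPoints(r)
        print(nm,st,ce.round(1),'center z20',onz(c,*ce,20).round(1)); print([tuple(onz(c,*p,22).round(0)[:2]) for p in bp])
def mid(o1,d1,o2,d2):
    A=np.c_[d1,-d2]; t=np.linalg.lstsq(A,o2-o1,rcond=None)[0]; p=o1+t[0]*d1;q=o2+t[1]*d2; return (p+q)/2,np.linalg.norm(p-q)
def crop2(u,v,x0,y0,sx,sy): return x0+u*sx-.5+sx/2, y0+v*sy-.5+sy/2
g=crop2(358,198,75,95,170/785,130/600); g2=crop2(424,352,270,170,.2,.2)
print('grip top',g,g2,mid(*ray(ct,*g),*ray(cs,*g2)), onz(ct,*g,102),onz(cs,*g2,102))
# foot top corners z36
for nm,l in dict(fr=(323,388),fl=(310,300)).items():
    print(nm,onz(ct,*crop2(*l,75,95,170/785,130/600),36).round(1))
for l in ((492,330),(490,395),(715,422),): print('s',onz(cs,*crop2(*l,270,170,.2,.2),36).round(1))
# drum (light grey) centroid-ish, bracket corners
for l in ((325,290),(547,255),(560,405),(318,430)): print('br',onz(ct,*crop2(*l,75,95,170/785,130/600),36).round(1))
# wing
for l in ((180,180),(318,175),(355,628),(210,632)): print('w36',onz(ct,*crop2(*l,300,160,.125,.125),36).round(1))
print('ball',onz(ct,*crop2(228,85,300,160,.125,.125),20).round(1))
for l in ((280,210),(320,195),(355,600),(312,600)): print('panel100',onz(ct,*crop2(*l,300,160,.125,.125),100).round(1))
```

```text
top [200 150  35   9 211] [216.8 154. ] center z20 [607.5  32.8  20. ]
[(np.float64(613.0), np.float64(76.0)), (np.float64(617.0), np.float64(-11.0)), (np.float64(601.0), np.float64(-12.0)), (np.float64(597.0), np.float64(75.0))]
top [201 173  35   7 169] [218.  176.5] center z20 [549.7  29.9  20. ]
[(np.float64(553.0), np.float64(73.0)), (np.float64(557.0), np.float64(-13.0)), (np.float64(544.0), np.float64(-14.0)), (np.float64(540.0), np.float64(72.0))]
scene [285 230  30   6  69] [299.  232.4] center z20 [562.6  29.7  20. ]
[(np.float64(570.0), np.float64(-9.0)), (np.float64(560.0), np.float64(-10.0)), (np.float64(557.0), np.float64(72.0)), (np.float64(566.0), np.float64(72.0))]
scene [283 246  30   7 104] [298.2 248.6] center z20 [617.6  35.7  20. ]
[(np.float64(627.0), np.float64(-5.0)), (np.float64(614.0), np.float64(-6.0)), (np.float64(611.0), np.float64(73.0)), (np.float64(623.0), np.float64(74.0))]
grip top (152.13694267515922, 137.50833333333333) (354.40000000000003, 240.0) (array([627.15149868, 175.90804508, 104.94722725]), np.float64(3.2490523809217193)) [628.2837751  175.11494827 102.        ] [624.28553293 177.69702117 102.        ]
fr [543.9 210.6  36. ]
fl [592.5 219.1  36. ]
s [551.7 218.1  36. ]
s [595.7 219.5  36. ]
s [592.3 339.8  36. ]
br [597.9 211.1  36. ]
br [615.   90.5  36. ]
br [532.6  82.7  36. ]
br [521.1 212.6  36. ]
w36 [ 528.9 -227.7   36. ]
w36 [ 529.9 -270.5   36. ]
w36 [ 391.  -275.5   36. ]
w36 [ 390.6 -231.5   36. ]
ball [ 561.9 -247.2   20. ]
panel100 [ 508.6 -243.4  100. ]
panel100 [ 512.8 -255.1  100. ]
panel100 [ 397.8 -259.8  100. ]
panel100 [ 398.  -247.7  100. ]
```

```bash
python3 -m pendant '{"slide":[[17,32,4],[17,32,4],[17,32,4],[17,32,4],[17,32,4],[17,32,4],[17,32,4],[17,32,4],[17,32,4],[17,32,4],[17,32,4],[17,32,4],[17,32,4],[17,32,4],[17,32,4],[17,32,4],[17,32,4],[17,32,4],[17,32,4],[17,32,4]],"rot":[[0,0,0.062],[0,0,0.062],[0,0,0.062],[0,0,0.062],[0,0,0.062],[0,0,0.062],[0,0,0.062],[0,0,0.062],[0,0,0.062],[0,0,0.062],[0,0,0.062],[0,0,0.062],[0,0,0.062],[0,0,0.062],[0,0,0.062],[0,0,0.062],[0,0,0.062],[0,0,0.062],[0,0,0.062],[0,0,0.062]],"claw":[60,60,60,60,60,60,60,60,60,60,60,60,60,60,60,60,60,60,60,60]}' 20
python3 - <<'E'
from h import *
c=get_calibration('wrist'); im=capture('wrist'); np.save('w1.npy',im); import pickle; pickle.dump(c,open('w1.pkl','wb'))
save('w1',cv2.resize(im,(800,600),interpolation=cv2.INTER_CUBIC)); print(get_state()['tool_pos'],get_state()['tcp_rot'],ray(c,256,192))
E
```

```text
clock: 2.15
tool_pos: [569.2, 59.6, 311.4]
tcp_rot: [-3.141, 0.0, 1.617]
wrist_force: [-0.8, -0.2, -0.2]
width: 0.703
[570.79076123  65.5215084  311.79488128] [ 3.14045597 -0.00317305  1.62617105] (array([565.38642868, 128.95651934, 454.22453773]), array([ 0.01906107, -0.28297257, -0.95901741]))
```

View pics/w1.png

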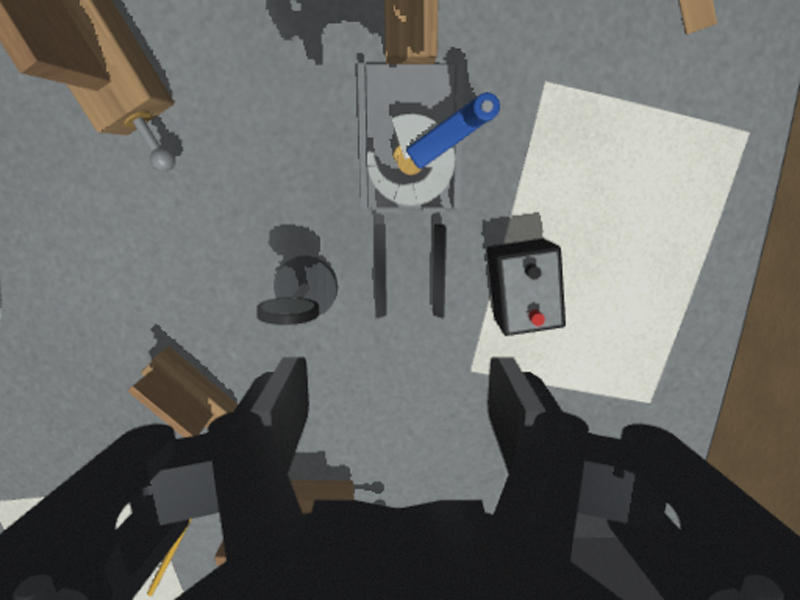

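The wrist view shows the lock well: grip top at (487,106), brass hub at (408,158), drum at (411,160), cheeks at (379,265) and (438,270), lens at (300,290) and cell box at (527,288). The arm was still settling, so I take a fresh picture and measure with masks.

Run:
```python
from h import *
c=get_calibration('wrist'); I=capture('wrist'); np.save('w2.npy',I)
save('w2c',cv2.resize(I[30:215,160:370],(800,705),interpolation=cv2.INTER_CUBIC)[:600])
import pickle; pickle.dump(c,open('w2.pkl','wb'))
def comps(mask,amin):
    n,l,st,ce=cv2.connectedComponentsWithStats(mask.astype(np.uint8))
    return [(st[i],ce[i],l==i) for i in range(1,n) if st[i][4]>=amin]
m=np.zeros(I.shape[:2],bool); m[134:208,232:290]=(I.max(2)<50)[134:208,232:290]
for st,ce,mm in comps(m,40):
    ys,xs=np.nonzero(mm); bp=cv2.boxPoints(cv2.minAreaRect(np.c_[xs,ys].astype(np.float32)))
    print('cheek',st,[tuple(onz(c,*p,24).round(1)[:2]) for p in bp])
h=cv2.cvtColor(I,cv2.COLOR_RGB2HSV)
b=((h[...,0]>100)&(h[...,0]<130)&(h[...,1]>120))
for st,ce,mm in comps(b,60): print('blue',st,ce)
y=((h[...,0]>14)&(h[...,0]<26)&(h[...,1]>170)&(h[...,2]>120)); y[:80]=0;y[130:]=0
for st,ce,mm in comps(y,20): print('brass',st,ce,onz(c,*ce,34))
print(get_state()['tool_pos'])
```

```text
cheek [276 148   7  28 159] [(np.float64(602.0), np.float64(78.0)), (np.float64(610.9), np.float64(78.5)), (np.float64(614.1), np.float64(37.7)), (np.float64(605.1), np.float64(37.2))]
blue [259  66  59  47 971] [287.96189495  88.78269825]
[569.75485716  63.15944015 311.31514619]
```

View pics/w2c.png

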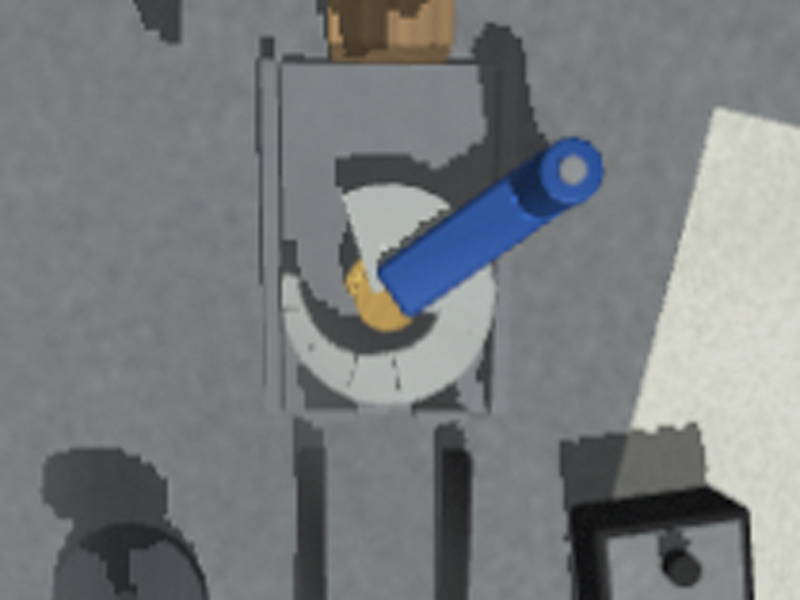

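Run:
```python
from h import *
import pickle; c=pickle.load(open('w2.pkl','rb')); k=800/210
P=lambda u,v,z: onz(c,160+(u+.5)/k-.5,30+(v+.5)/k-.5,z).round(1)
ax=P(389,293,32); g=P(573,169,102); print('axis',ax,'grip',g,'r',np.hypot(*(g-ax)[:2]),np.arctan2(*(g-ax)[1::-1]))
for n,p in dict(bl=(265,57,36),fl=(272,412,36),fr=(493,412,36),br=(490,60,36)).items(): print(n,P(*p))
print('drum r',[np.hypot(*(P(u,v,32)-ax)[:2]).round(1) for u,v in((389,403),(283,293),(495,293),(389,183))])
I=np.load('w2.npy'); save('w2g',cv2.resize(I[125:215,220:300],(711,800),interpolation=cv2.INTER_CUBIC)[:, :][:600*2][:800])
```

```text
axis [577.2 135.8  32. ] grip [628.1 174.8 102. ] r 64.12339666611554 0.6537939455445001
bl [529.2 213.2  36. ]
fl [536.1  90.5  36. ]
fr [618.5  95.1  36. ]
br [607.3 216.6  36. ]
drum r [np.float64(40.0), np.float64(39.0), np.float64(38.9), np.float64(38.5)]
```

Run:
```python
from h import *
I=np.load('w2.npy'); save('w2h',cv2.resize(I[125:215,180:300],(800,600),interpolation=cv2.INTER_CUBIC))
```

```text
(no output)
```

View pics/w2h.png

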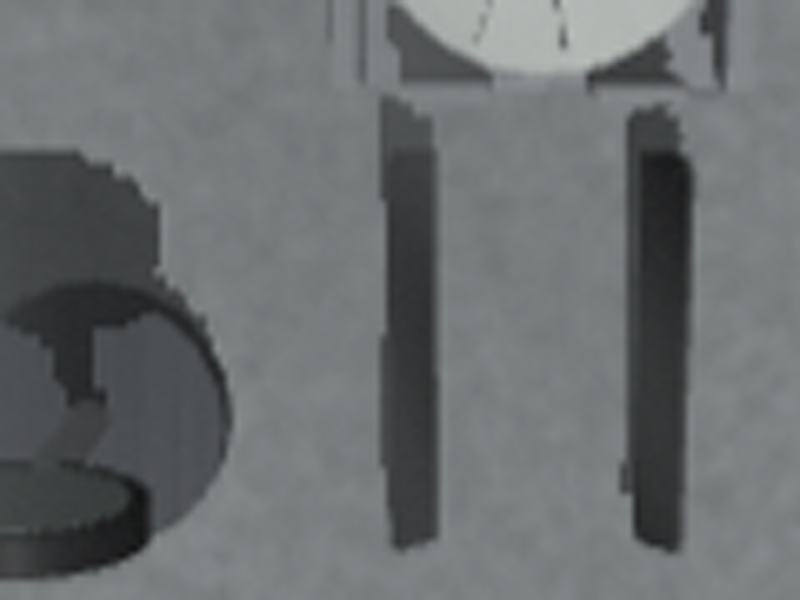

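```bash
python3 -m pendant '{"slide":[[15,28,-10],[15,28,-10],[14,28,-10],[14,28,-10],[0,0,-20],[0,0,-20],[0,0,-20],[0,0,-20],[0,0,-20],[0,0,-20],[0,0,0],[0,0,0]],"rot":[[0,0,0],[0,0,0],[0,0,0],[0,0,0],[0,0,0],[0,0,0],[0,0,0],[0,0,0],[0,0,0],[0,0,0],[0,0,0],[0,0,0]],"claw":[60,60,60,60,60,60,60,60,60,60,60,60]}' 20
python3 - <<'E'
from h import *
c=get_calibration('wrist'); s=get_state(); im=capture('wrist'); print(s['tool_pos'],s['tcp_rot'],proj(c,s['tool_pos']),proj(c,s['tool_pos']+np.array([0,0,-47])))
save('w3',im)
E
```

```text
clock: 3.45
tool_pos: [626.8, 170.2, 151.6]
tcp_rot: [-3.141, 0.0, 1.614]
wrist_force: [-0.1, 0.8, 0.5]
width: 0.701
[626.77676434 170.16561412 151.59697069] [-3.14117287e+00  1.07743636e-04  1.61442418e+00] (np.float64(255.41686274949026), np.float64(240.65121411994863)) (np.float64(255.1675203909262), np.float64(210.48184211904464))
```

View pics/w3.png

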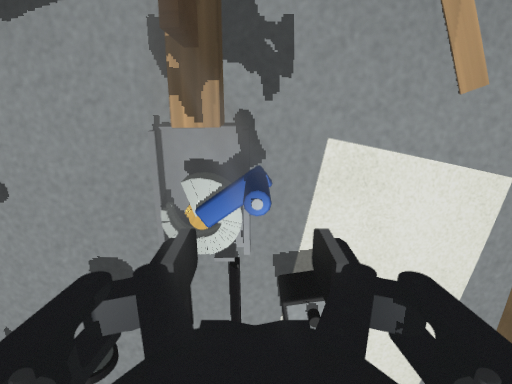

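Run:
```python
from h import *
c=get_calibration('wrist'); s=get_state(); print(s['tool_pos'],onz(c,258,204,102), onz(c,202,220,32))
```

```text
[627.10603703 170.34226032 152.19155323] [628.98923112 174.08148195 102.        ] [577.73207462 131.64707716  32.        ]
```

Grip top is at (258,204), which is (629, 174) in the world and agrees with before. I go down and grip the sleeve.

```bash
python3 -m pendant '{"slide":[[2,4,-15],[0,0,-20],[0,0,-20],[0,0,-20],[0,0,-12],[0,0,0],[0,0,0],[0,0,0],[0,0,0],[0,0,0],[0,0,0],[0,0,0]],"rot":[[0,0,0],[0,0,0],[0,0,0],[0,0,0],[0,0,0],[0,0,0],[0,0,0],[0,0,0],[0,0,0],[0,0,0],[0,0,0],[0,0,0]],"claw":[60,60,60,60,60,60,10,10,10,10,10,10]}' 20
python3 - <<'E'
from h import *
im=capture('wrist'); 
save('w4',im); print(get_state())
E
```

```text
clock: 4.7
tool_pos: [629.1, 174.3, 65.3]
tcp_rot: [3.141, 0.0, 1.615]
wrist_force: [-2.7, -1.0, 7.2]
width: 0.225
{'clock': 4.75, 'qpos': array([-0.06485503,  0.80032709, -0.46477436,  1.62013665,  0.45189953,
        0.82904085, -0.67364059]), 'qvel': array([-9.54638535e-04,  4.98566692e-05,  7.12140776e-04,  5.70389944e-04,
       -1.48397892e-03,  1.01245783e-04,  1.06933729e-04]), 'joint_torque': array([-3.76300877e-01, -1.03555069e+02, -1.00784951e+01, -2.85917848e+01,
        1.71026671e-01, -8.47278479e-01,  3.65370302e-03]), 'tool_pos': array([629.11139949, 174.37122791,  65.31194518]), 'tcp_rot': array([3.14063876e+00, 1.89864892e-06, 1.61456276e+00]), 'wrist_force': array([-2.9196704 , -1.57307864,  6.79814976]), 'torque': array([-0.25253763,  0.53114617, -0.02765651]), 'width': 0.229980458202001}
```

View pics/w4.png

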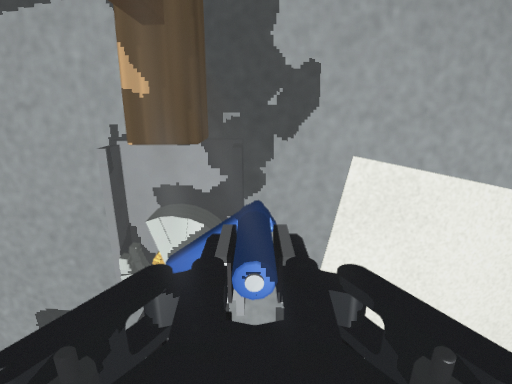

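Run:
```python
import numpy as np
a=0.643+np.arange(0,24)*0.107
p=np.c_[577+65*np.cos(a),135.5+65*np.sin(a)]
print(np.c_[a[1:],np.diff(np.round(p),axis=0),p[1:]].round(2))
```

```text
[[  0.75  -4.     6.   624.56 179.81]
 [  0.86  -5.     5.   619.56 184.63]
 [  0.96  -6.     4.   614.07 188.9 ]
 [  1.07  -6.     4.   608.15 192.55]
 [  1.18  -6.     3.   601.88 195.55]
 [  1.28  -7.     2.   595.32 197.86]
 [  1.39  -6.     1.   588.56 199.46]
 [  1.5   -7.     1.   581.66 200.33]
 [  1.61  -7.     0.   574.71 200.46]
 [  1.71  -7.     0.   567.79 199.84]
 [  1.82  -7.    -2.   560.97 198.49]
 [  1.93  -7.    -2.   554.33 196.42]
 [  2.03  -6.    -2.   547.96 193.65]
 [  2.14  -6.    -4.   541.91 190.22]
 [  2.25  -6.    -4.   536.27 186.16]
 [  2.36  -5.    -4.   531.09 181.52]
 [  2.46  -5.    -6.   526.44 176.35]
 [  2.57  -4.    -5.   522.37 170.72]
 [  2.68  -3.    -6.   518.92 164.68]
 [  2.78  -3.    -7.   516.13 158.31]
 [  2.89  -2.    -6.   514.05 151.68]
 [  3.    -1.    -7.   512.68 144.87]
 [  3.1   -1.    -7.   512.05 137.94]]
```

```bash
python3 -m pendant '{"slide":[[-4,6,0],[-5,5,0],[-6,4,0],[-6,4,0],[-6,3,0],[-7,2,0],[-6,1,0],[-7,1,0],[-7,0,0],[-7,0,0],[0,0,0]],"rot":[[0,0,0],[0,0,0],[0,0,0],[0,0,0],[0,0,0],[0,0,0],[0,0,0],[0,0,0],[0,0,0],[0,0,0],[0,0,0]],"claw":[10,10,10,10,10,10,10,10,10,10,10]}' 20
```

```text
clock: 5.85
tool_pos: [567.7, 199.7, 65.2]
tcp_rot: [3.141, 0.001, 1.615]
wrist_force: [-1.5, -5.2, 8.6]
width: 0.227
```

```bash
python3 -m pendant '{"slide":[[-7,-2,0],[-7,-2,0],[-6,-3,0],[-6,-4,0],[-6,-4,0],[-5,-4,0],[-5,-6,0],[-4,-5,0],[-3,-6,0],[-2,-5,0],[0,0,0]],"rot":[[0,0,0],[0,0,0],[0,0,0],[0,0,0],[0,0,0],[0,0,0],[0,0,0],[0,0,0],[0,0,0],[0,0,0],[0,0,0]],"claw":[10,10,10,10,10,10,10,10,10,10,10]}' 20
python3 - <<'E'
import numpy as np
from workcell import get_state
p=get_state()['tool_pos']; d=p[:2]-[577,135.5]; print(p,np.hypot(*d),np.arctan2(d[1],d[0]), get_state()['wrist_force'])
E
```

```text
clock: 6.95
tool_pos: [516.8, 159.5, 65.2]
tcp_rot: [3.14, -0.0, 1.615]
wrist_force: [-3.9, -0.8, 11.2]
width: 0.229
[516.81209782 159.45135284  65.24977271] 64.77847537720993 2.762860830902193 [-3.92358167 -0.77263197 11.16995179]
```

```bash
python3 -m pendant '{"slide":[[-1,-2,0],[-1,-2,0],[0,-2,0],[0,0,0],[0,0,0],[0,0,0]],"rot":[[0,0,0],[0,0,0],[0,0,0],[0,0,0],[0,0,0],[0,0,0]],"claw":[10,10,10,10,10,10]}' 20
python3 - <<'E'
import numpy as np
from workcell import get_state
p=get_state()['tool_pos']; d=p[:2]-[577,135.5]; print(p,np.hypot(*d),np.arctan2(d[1],d[0]), get_state()['wrist_force'])
E
```

```text
clock: 7.55
tool_pos: [515.7, 156.3, 65.4]
tcp_rot: [3.138, -0.004, 1.616]
wrist_force: [2.6, 11.9, 2.6]
width: 0.229
[515.71606417 156.29287386  65.3630864 ] 64.71525626616418 2.8144929481626293 [ 2.60928718 11.88030221  2.5741587 ]
```

```bash
python3 -m pendant '{"slide":[[0,2,0],[0,0,0],[0,0,0],[0,0,0],[0,0,15],[0,0,30],[0,0,30],[5,-12,30],[10,-20,30],[10,-20,30],[10,-20,20],[10,-20,0],[5,-10,0],[0,0,0],[0,0,0]],"rot":[[0,0,0],[0,0,0],[0,0,0],[0,0,0],[0,0,0],[0,0,0],[0,0,0],[0,0,0],[0,0,0],[0,0,0],[0,0,0],[0,0,0],[0,0,0],[0,0,0],[0,0,0]],"claw":[10,50,50,50,50,50,50,50,50,50,50,50,50,50,50]}' 20
python3 - <<'E'
from h import *
import pickle
print(get_state()['tool_pos'])
c=get_calibration('wrist'); I=capture('wrist'); np.save('w5.npy',I); pickle.dump(c,open('w5.pkl','wb'))
save('w5',cv2.resize(I,(800,600)));save('w5c',cv2.resize(I[30:230,170:370],(600,600),interpolation=cv2.INTER_CUBIC))
E
```

```text
clock: 9.05
tool_pos: [564.1, 54.3, 249.1]
tcp_rot: [-3.141, -0.001, 1.616]
wrist_force: [-1.0, 0.4, -0.5]
width: 0.583
[564.13029937  54.31147561 249.13078889]
```

View pics/w5.png

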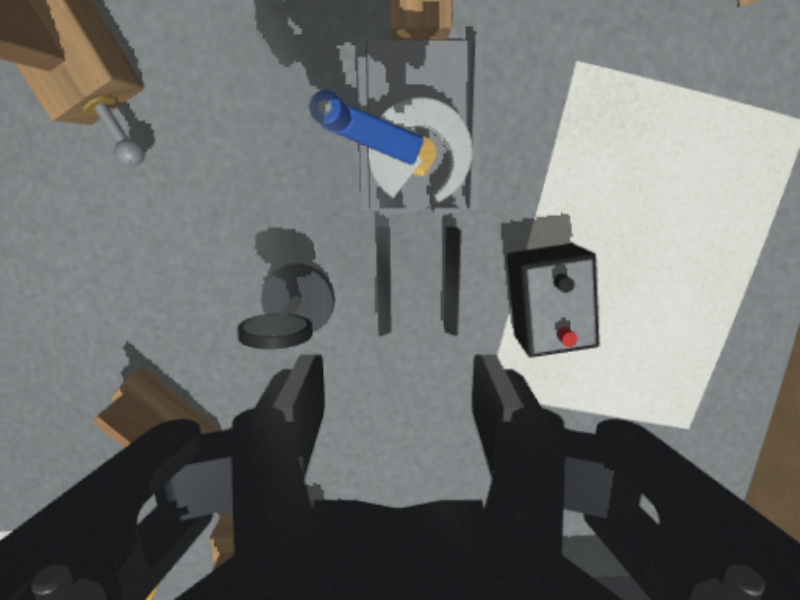

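View pics/w5c.png

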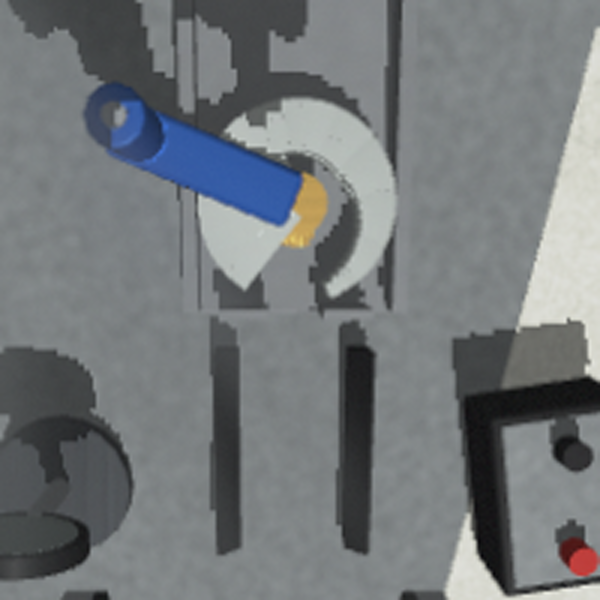

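Run:
```python
from h import *
import pickle; c=pickle.load(open('w5.pkl','rb'))
P=lambda u,v,z: onz(c,170+(u+.5)/3-.5,30+(v+.5)/3-.5,z)
ax=P(297,197,32);g=P(115,112,102);a=P(293.5,350,18);b=P(292.8,550,18)
print(ax,g,np.hypot(*(g-ax)[:2]),np.arctan2(*(g-ax)[1::-1]),a,b,(a+b)/2)
print('outer w',np.linalg.norm(P(212,350,24)-P(375,350,24)),np.linalg.norm(P(240,350,0)-P(347,350,0)))
d=a-b; print('yaw',np.arctan2(-d[0],d[1]), 'ax->guide yaw',np.arctan2(-(ax-(a+b)/2)[0],(ax-(a+b)/2)[1]))
print('lens base',P(72,480,8),'box top ctr',P(545,500,50))
```

```text
[576.68675077 136.95286406  32.        ] [515.68024848 157.34969348 102.        ] 64.32591990217739 2.8189376197264746 [579.38034038  74.88168621  18.        ] [584.20932834 -15.69312079  18.        ] [581.79483436  29.59428271  18.        ]
outer w 68.40660027208071 47.82094567867434
yaw 0.05326448346483654 ax->guide yaw 0.04754379347268363
lens base [482.24601473   9.97032757   8.        ] box top ctr [684.5157178   22.50631858  50.        ]
```

```bash
python3 -m pendant '{"slide":[[-7,-19,-1],[-7,-19,-1],[-7,-19,-1],[-7,-19,-1],[-7,-19,-1],[-7,-19,-1],[-7,-19,-1],[-7,-19,-1],[-7,-19,-1],[-7,-19,-1],[-7,-19,-1],[-7,-19,-1],[-7,-19,-1],[-7,-19,-1],[-7,-19,-1],[-7,-19,-1],[0,0,0],[0,0,0],[0,0,0]],"rot":[[0,0,-0.099],[0,0,-0.099],[0,0,-0.099],[0,0,-0.099],[0,0,-0.099],[0,0,-0.099],[0,0,-0.099],[0,0,-0.099],[0,0,-0.099],[0,0,-0.099],[0,0,-0.099],[0,0,-0.099],[0,0,-0.099],[0,0,-0.099],[0,0,-0.099],[0,0,-0.099],[0,0,0],[0,0,0],[0,0,0]],"claw":[50,50,50,50,50,50,50,50,50,50,50,50,50,50,50,50,50,50,50]}' 20
python3 - <<'E'
from h import *
import pickle
s=get_state();print(s['tool_pos'],s['tcp_rot'])
c=get_calibration('wrist'); I=capture('wrist'); np.save('w6.npy',I); pickle.dump(c,open('w6.pkl','wb'))
save('w6',cv2.resize(I,(800,600),interpolation=cv2.INTER_CUBIC))
E
```

```text
clock: 11.0
tool_pos: [453.2, -249.3, 233.2]
tcp_rot: [-3.141, -0.0, 0.034]
wrist_force: [0.2, 0.5, -0.3]
width: 0.588
[ 453.22974368 -249.26813466  233.23532993] [-3.14097062e+00 -7.60871052e-06  3.37035847e-02]
```

View pics/w6.png

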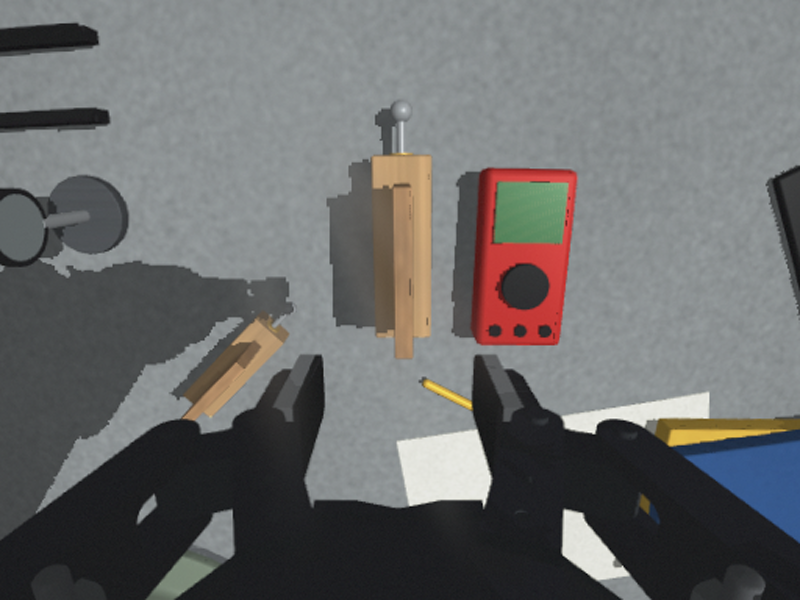

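Run:
```python
from h import *
import pickle; c=pickle.load(open('w6.pkl','rb'))
P=lambda u,v,z: onz(c,(u+.5)*.64-.5,(v+.5)*.64-.5,z).round(1)
f=P(402,184,100);b=P(405,358,100);ball=P(401,110,20); e1=P(373,155,36);e2=P(431,155,36)
print(f,b,np.linalg.norm(f-b),(f+b)/2,np.arctan2((f-b)[1],(f-b)[0]));print(ball,e1,e2)
g=(f+b)/2; print('ball ahead',np.hypot(*(ball-g)[:2]),np.arctan2(*(ball-g)[1::-1]))
```

```text
[ 511.8 -249.6  100. ] [ 401.2 -255.5  100. ] 110.75725709857574 [ 456.5  -252.55  100.  ] 0.05329487281326815
[ 562.1 -247.7   20. ] [ 529.2 -228.8   36. ] [ 530.6 -270.2   36. ]
ball ahead 105.71131680193945 0.04589577782931757
```

```bash
python3 -m pendant '{"slide":[[3,-3,-25],[0,0,-30],[0,0,-30],[0,0,-30],[0,0,-25],[0,0,-20],[0,0,-12],[0,0,0],[0,0,0],[0,0,0],[0,0,0],[0,0,0],[0,0,0],[0,0,0]],"rot":[[0,0,0.012],[0,0,0],[0,0,0],[0,0,0],[0,0,0],[0,0,0],[0,0,0],[0,0,0],[0,0,0],[0,0,0],[0,0,0],[0,0,0],[0,0,0],[0,0,0]],"claw":[50,50,50,50,50,50,50,50,5,5,5,5,5,5]}' 60
python3 - <<'E'
from h import *
s=get_state();print(s['tool_pos'],s['tcp_rot'],s['wrist_force'],s['width']*85.4)
I=capture('wrist'); save('w7',I)
E
```

```text
clock: 12.45
tool_pos: [456.2, -253.7, 62.1]
tcp_rot: [3.141, -0.001, 0.043]
wrist_force: [-1.9, 1.2, 9.6]
width: 0.131
[ 456.20399495 -253.73367967   62.07432604] [ 3.14111429e+00 -1.11389610e-03  4.27876043e-02] [-1.89172296  1.17805985  9.64217716] 11.216952680674826
```

View pics/w7.png

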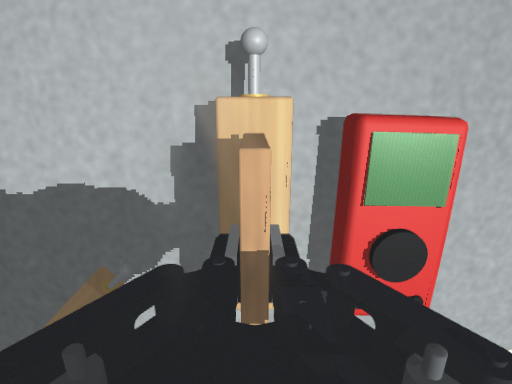

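```bash
python3 -m pendant '{"slide":[[0,0,15],[0,0,25],[0,0,25],[8,6,0],[8,6,0],[8,6,0],[8,6,0],[8,6,0],[8,6,0],[8,6,0],[8,6,0],[8,6,0],[8,6,0],[8,6,0],[8,6,0],[8,6,0],[8,6,0],[8,6,0],[8,6,0],[0,0,0]],"rot":[[0,0,0],[0,0,0],[0,0,0],[0,0,0.099],[0,0,0.099],[0,0,0.099],[0,0,0.099],[0,0,0.099],[0,0,0.099],[0,0,0.099],[0,0,0.099],[0,0,0.099],[0,0,0.099],[0,0,0.099],[0,0,0.099],[0,0,0.099],[0,0,0.099],[0,0,0.099],[0,0,0.095],[0,0,0]],"claw":[5,5,5,5,5,5,5,5,5,5,5,5,5,5,5,5,5,5,5,5]}' 60
python3 - <<'E'
from h import *
import pickle
s=get_state();print(s['tool_pos'],s['tcp_rot'],s['wrist_force'],s['width']*85.4)
c=get_calibration('wrist');I=capture('wrist'); save('w8',I);np.save('w8.npy',I); pickle.dump(c,open('w8.pkl','wb'))
E
```

```text
clock: 14.5
tool_pos: [584.3, -156.8, 126.3]
tcp_rot: [3.141, -0.001, 1.625]
wrist_force: [0.4, 0.3, -3.6]
width: 0.137
[ 584.32746985 -156.80633887  126.30062023] [ 3.14122032e+00 -6.68133422e-04  1.62536940e+00] [ 0.38028376  0.27932166 -3.5506493 ] 11.666442732691271
```

View pics/w8.png

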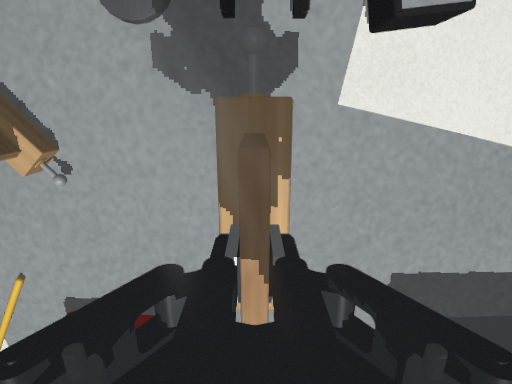

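Run:
```python
from h import *
import pickle; c=pickle.load(open('w8.pkl','rb')); I=np.load('w8.npy')
save('w8c',cv2.resize(I[0:130,190:330],(800,743),interpolation=cv2.INTER_CUBIC)[:600])
for u,v in ((254,40),(253,40),(255,42)):
    b=onz(c,u,v,84); t=np.array([584.3,-156.8]); d=b[:2]-t; print(b,np.hypot(*d),np.arctan2(d[1],d[0]))
print(proj(c,[584.3-106*.052,-156.8+105.9,84]))
```

```text
[577.74387494 -49.96024828  84.        ] 107.04071806363469 1.6320835756703194
[577.16194821 -49.99212015  84.        ] 107.04613482471527 1.6375278560959234
[578.38582434 -51.0158558   84.        ] 105.94933995640514 1.6266461448769978
(np.float64(255.69909667874995), np.float64(41.82839871486755))
```

View pics/w8c.png

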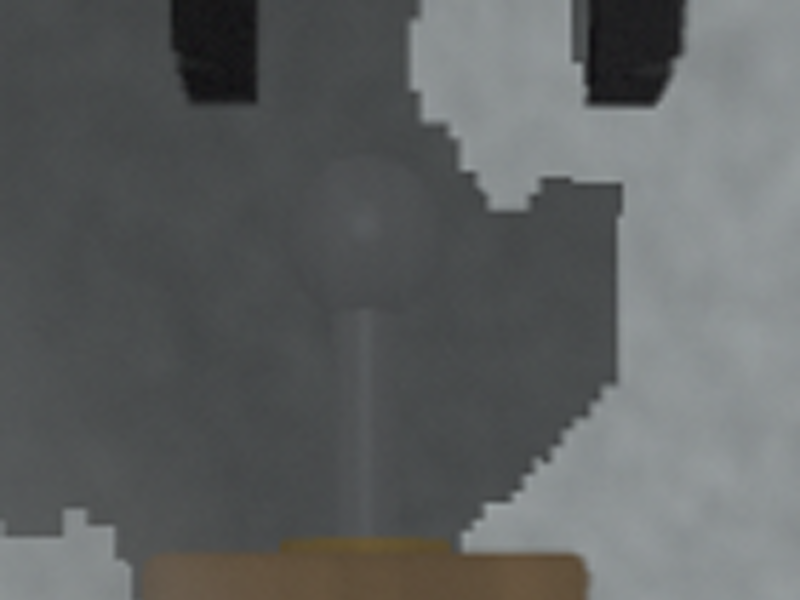

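```bash
python3 -m pendant '{"slide":[[1,12,0],[0,20,0],[0,25,0],[0,25,0],[0,20,-5],[0,14,-5],[0,8,-5],[0,0,-5],[0,0,0],[0,0,0],[0,0,0]],"rot":[[0,0,-0.008],[0,0,0],[0,0,0],[0,0,0],[0,0,0],[0,0,0],[0,0,0],[0,0,0],[0,0,0],[0,0,0],[0,0,0]],"claw":[5,5,5,5,5,5,5,5,5,5,5]}' 60
python3 - <<'E'
from h import *
import pickle
s=get_state();print(s['tool_pos'],s['tcp_rot'],s['wrist_force'],s['width']*85.4)
c=get_calibration('wrist');I=capture('wrist'); save('w9',cv2.resize(I,(800,600),interpolation=cv2.INTER_CUBIC));np.save('w9.npy',I); pickle.dump(c,open('w9.pkl','wb'))
E
```

```text
clock: 15.65
tool_pos: [584.9, -34.5, 106.4]
tcp_rot: [3.141, 0.0, 1.613]
wrist_force: [-0.7, -0.3, -4.3]
width: 0.131
[584.86384814 -34.49859121 106.39239785] [3.14146237e+00 2.69735995e-04 1.61346159e+00] [-0.65680323 -0.28923917 -4.32387318] 11.193878599445053
```

View pics/w9.png

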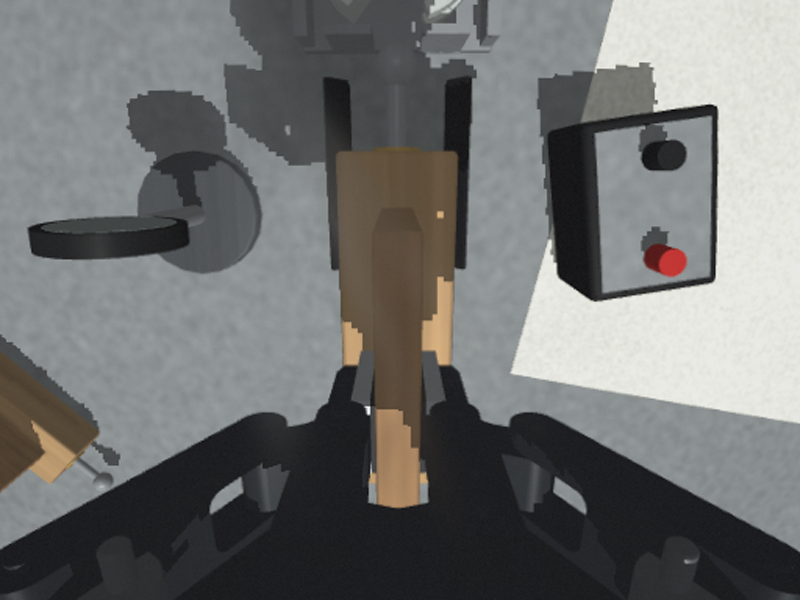

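Run:
```python
from h import *
I=np.load('w9.npy')[0:175,180:330]
I=np.clip(I.astype(float)*1.6,0,255).astype(np.uint8)
save('w9c',cv2.resize(I[:112],(800,597),interpolation=cv2.INTER_CUBIC))
```

```text
(no output)
```

View pics/w9c.png

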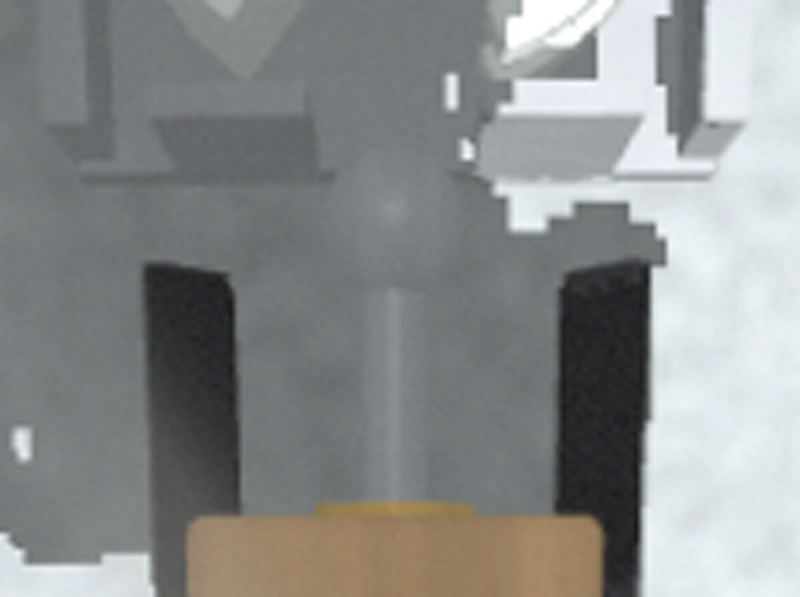

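Run:
```python
from h import *
import pickle; c=pickle.load(open('w9.pkl','rb')); k=16/3
P=lambda u,v,z: onz(c,180+(u+.5)/k-.5,(v+.5)/k-.5,z)
y=0.052; A=np.array([576.7,136]); ex=np.array([np.cos(y),np.sin(y)]); ey=np.array([-np.sin(y),np.cos(y)])
L=lambda p:((p[:2]-A)@ex,(p[:2]-A)@ey)
dz=44.3
for n,p in dict(ball=(393,208,20+dz),endL=(188,515,36+dz),endR=(604,515,36+dz),ckLfar=(145,265,24),ckRfar=(652,262,24),ckLb=(240,500,0),ckRb=(555,500,0),ckLbf=(232,272,0),ckRbf=(562,272,0),jambLo=(154,118,36),jambLi=(305,118,36),jambRo=(645,116,36),jambRi=(483,116,36)).items():
    print(n,np.round(L(P(*p)),1))
```

```text
ball [ -0.9 -63. ]
endL [-22.5 -95.6]
endR [ 20.8 -96. ]
ckLfar [-34.2 -61.3]
ckRfar [ 33.7 -61.6]
ckLb [-24.7 -90.8]
ckRb [ 23.4 -91.3]
ckLbf [-24.9 -58.2]
ckRbf [ 24.  -58.7]
jambLo [-30.5 -46.3]
jambLi [-11.7 -46.6]
jambRo [ 30.6 -46.6]
jambRi [ 10.4 -46.6]
```

```bash
python3 -m pendant '{"slide":[[0,0,-8],[0,0,-8],[0,0,-8],[0,0,-6],[0,0,-5],[0,0,-4],[0,0,-3],[0,0,-2],[0,0,0],[0,0,0],[0,0,0]],"rot":[[0,0,0],[0,0,0],[0,0,0],[0,0,0],[0,0,0],[0,0,0],[0,0,0],[0,0,0],[0,0,0],[0,0,0],[0,0,0]],"claw":[5,5,5,5,5,5,5,5,5,5,5]}' 60
python3 - <<'E'
from h import *
s=get_state();print(s['tool_pos'],s['tcp_rot'],s['wrist_force'],s['torque'])
I=capture('wrist'); save('w10',cv2.resize(I,(800,600),interpolation=cv2.INTER_CUBIC))
E
```

```text
clock: 16.8
tool_pos: [584.8, -33.6, 62.4]
tcp_rot: [3.141, 0.0, 1.615]
wrist_force: [0.3, 0.6, -4.0]
width: 0.133
[584.83118614 -33.64067553  62.39175853] [3.14141513e+00 2.25042133e-05 1.61473781e+00] [ 0.30000976  0.55250274 -4.03274659] [ 0.04225287  0.02701612 -0.05479367]
```

View pics/w10.png

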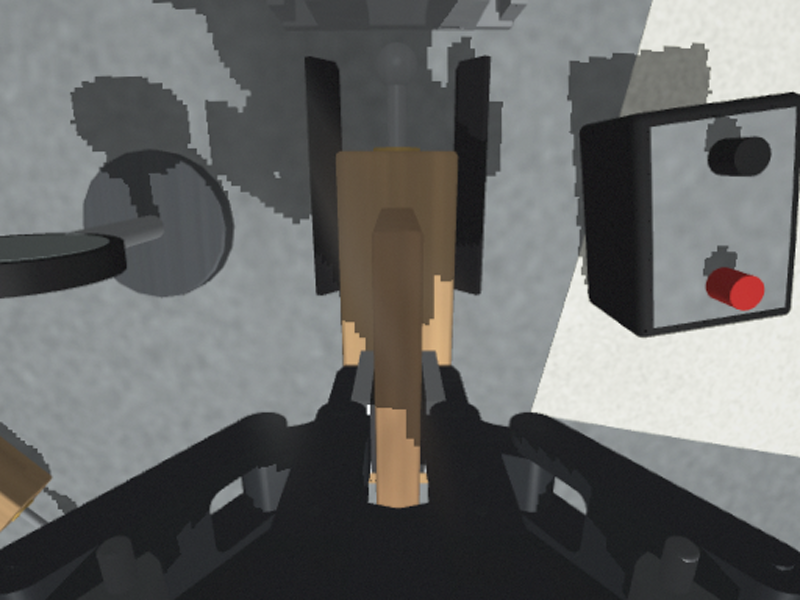

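```bash
python3 -m pendant '{"slide":[[-0.3,5,0],[-0.3,5,0],[-0.2,5,0],[-0.3,5,0],[-0.2,5,0],[-0.3,5,0],[0,2,0],[0,0,0],[0,0,0]],"rot":[[0,0,0],[0,0,0],[0,0,0],[0,0,0],[0,0,0],[0,0,0],[0,0,0],[0,0,0],[0,0,0]],"claw":[5,5,5,5,5,5,5,5,5]}' 60
python3 - <<'E'
from h import *
s=get_state();print(s['tool_pos'],s['tcp_rot'],s['wrist_force'],s['torque'])
E
```

```text
clock: 17.75
tool_pos: [583.2, -1.8, 62.3]
tcp_rot: [-3.142, 0.0, 1.615]
wrist_force: [-0.4, 0.5, -3.9]
width: 0.132
[583.19188748  -1.80080103  62.28550722] [-3.14154957e+00  1.64822508e-04  1.61464206e+00] [-0.41873987  0.49195706 -3.90097525] [ 0.01099106 -0.02943575  0.0329916 ]
```

```bash
python3 -m pendant '{"slide":[[-0.1,2,-0.3],[-0.1,2,-0.3],[-0.1,2,0],[0,1.5,0],[0,1.5,0],[0,0,0],[0,0,0],[0,0,0]],"rot":[[0,0,0],[0,0,0],[0,0,0],[0,0,0],[0,0,0],[0,0,0],[0,0,0],[0,0,0]],"claw":[5,5,5,5,5,5,5,5]}' 60
python3 - <<'E'
from h import *
s=get_state();print(s['tool_pos'],s['tcp_rot'],s['wrist_force'],s['torque'])
E
```

```text
clock: 18.55
tool_pos: [583.4, 5.1, 62.3]
tcp_rot: [3.141, 0.003, 1.613]
wrist_force: [-1.9, -14.0, 11.1]
width: 0.133
[583.38167832   5.06547386  62.3174505 ] [3.14089954e+00 2.88423483e-03 1.61296911e+00] [ -1.89539871 -14.02572869  11.10221648] [-2.68969971  0.08258745  0.10505739]
```

Run:
```python
from h import *
I=capture('top'); save('t2',cv2.resize(I[95:225,75:245],(785,600),interpolation=cv2.INTER_CUBIC))
I=capture('scene'); save('s2',cv2.resize(I[170:290,270:430],(800,600),interpolation=cv2.INTER_CUBIC))
I=capture('wrist'); save('w11',cv2.resize(I,(800,600)))
```

```text
(no output)
```

View pics/s2.png

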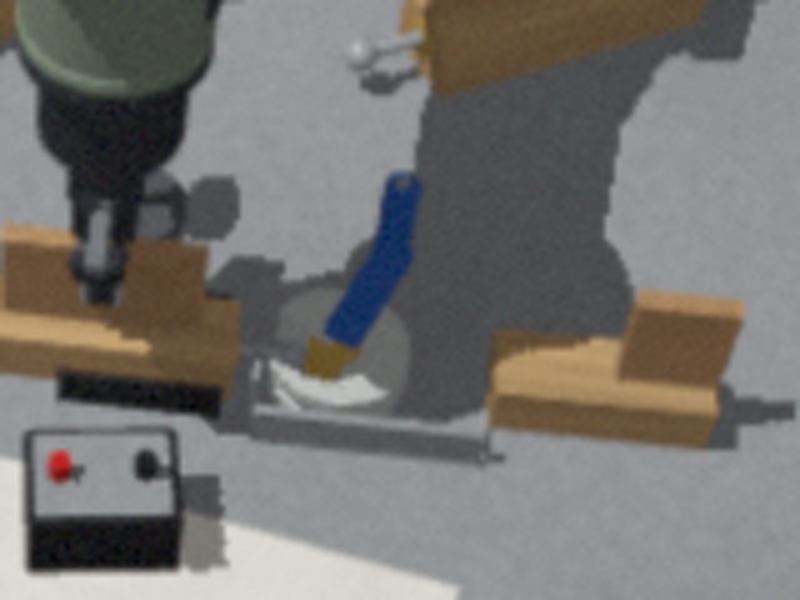

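View pics/w11.png

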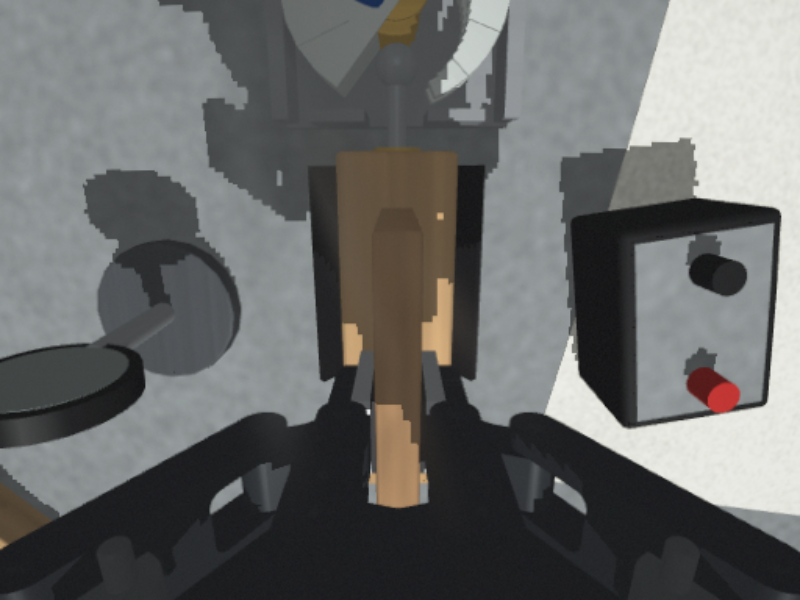

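```bash
python3 -m pendant '{"slide":[[0,-2,0],[0,0,0],[0,0,0],[0,0,0],[0,0,0],[0,0,15],[0,0,25],[0,0,25],[0,0,25],[-6,14,5],[-14,32,0],[-14,32,0],[-14,32,0],[-14,30,0],[-6,14,0],[0,0,0],[0,0,0]],"rot":[[0,0,0],[0,0,0],[0,0,0],[0,0,0],[0,0,0],[0,0,0],[0,0,0],[0,0,0],[0,0,0],[0,0,0],[0,0,0],[0,0,0],[0,0,0],[0,0,0],[0,0,0],[0,0,0],[0,0,0]],"claw":[5,40,40,40,40,40,40,40,40,40,40,40,45,50,50,50,50]}' 20
python3 - <<'E'
from h import *
s=get_state();print(s['tool_pos'],s['tcp_rot'],s['wrist_force'],s['width']*85.4)
c=get_calibration('wrist');I=capture('wrist'); save('w12',cv2.resize(I,(800,600)))
print(np.array(proj(c,[515.7,157,102]))/.64)
I=capture('top'); save('t3',cv2.resize(I[95:225,75:245],(785,600),interpolation=cv2.INTER_CUBIC))
E
```

```text
clock: 20.4
tool_pos: [515.0, 159.0, 156.8]
tcp_rot: [3.142, 0.0, 1.615]
wrist_force: [0.1, -0.0, 0.8]
width: 0.588
[514.99171116 158.99512864 156.8143351 ] [3.14153994e+00 4.55123462e-04 1.61484969e+00] [ 0.13863203 -0.01575571  0.78538058] 50.22785999349334
[399.94929027 327.06375072]
```

View pics/w12.png

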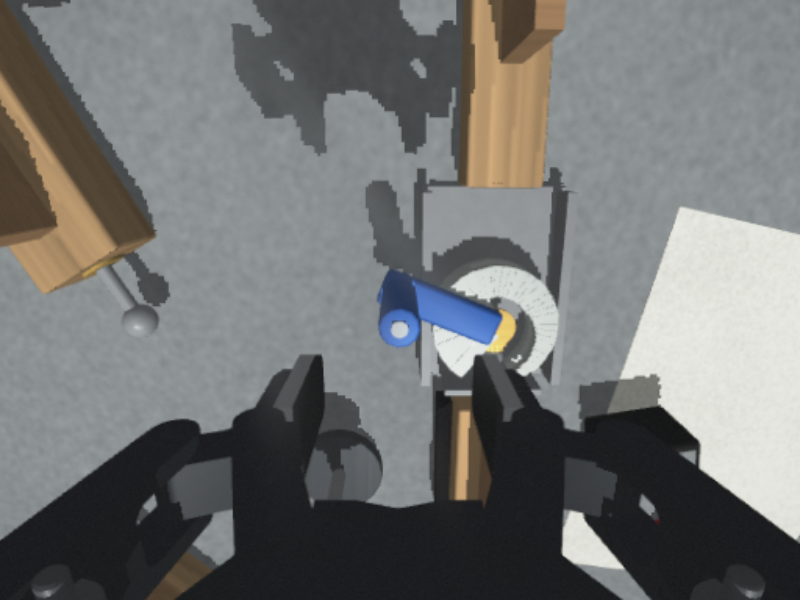

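View pics/t3.png

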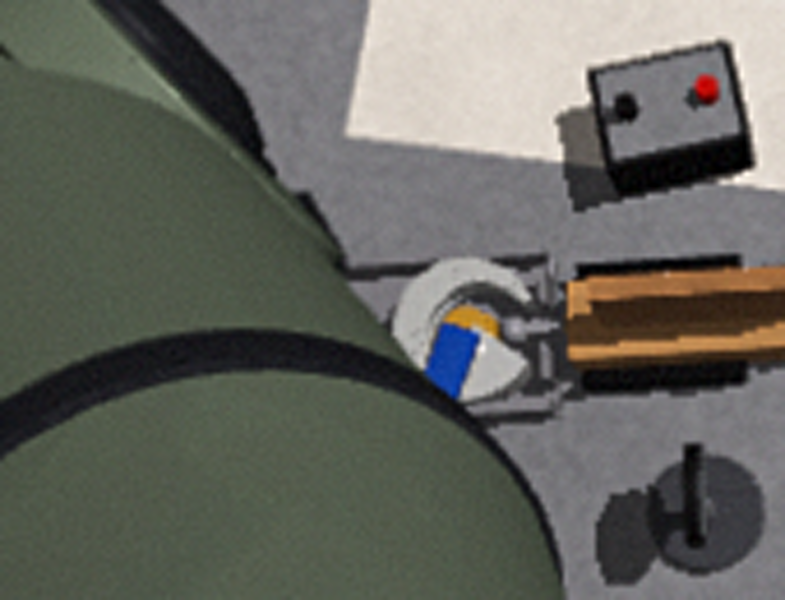

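The grip top is at (399,328), within a pixel of the prediction. The stud head sits at the hub and the wing stands in the guide. I go down and grip the crank.

```bash
python3 -m pendant '{"slide":[[0,-2,-20],[0,0,-20],[0,0,-20],[0,0,-20],[0,0,-11],[0,0,0],[0,0,0],[0,0,0],[0,0,0],[0,0,0],[0,0,0]],"rot":[[0,0,0],[0,0,0],[0,0,0],[0,0,0],[0,0,0],[0,0,0],[0,0,0],[0,0,0],[0,0,0],[0,0,0],[0,0,0]],"claw":[50,50,50,50,50,50,10,10,10,10,10]}' 30
python3 - <<'E'
import numpy as np
a=2.80-np.arange(0,26)*0.107
p=np.c_[576.8+65*np.cos(a),135.5+65*np.sin(a)]
print(np.c_[a[1:],np.diff(np.round(p),axis=0),p[1:]].round(2))
E
```

```text
clock: 21.6
tool_pos: [515.7, 157.4, 66.6]
tcp_rot: [3.14, -0.0, 1.615]
wrist_force: [1.2, -2.2, 8.1]
width: 0.224
[[ 2.6900e+00  2.0000e+00  7.0000e+00  5.1823e+02  1.6369e+02]
 [ 2.5900e+00  4.0000e+00  6.0000e+00  5.2158e+02  1.6978e+02]
 [ 2.4800e+00  4.0000e+00  5.0000e+00  5.2555e+02  1.7549e+02]
 [ 2.3700e+00  4.0000e+00  6.0000e+00  5.3012e+02  1.8073e+02]
 [ 2.2600e+00  5.0000e+00  4.0000e+00  5.3521e+02  1.8546e+02]
 [ 2.1600e+00  6.0000e+00  5.0000e+00  5.4079e+02  1.8961e+02]
 [ 2.0500e+00  6.0000e+00  3.0000e+00  5.4677e+02  1.9315e+02]
 [ 1.9400e+00  6.0000e+00  3.0000e+00  5.5310e+02  1.9603e+02]
 [ 1.8400e+00  7.0000e+00  2.0000e+00  5.5970e+02  1.9821e+02]
 [ 1.7300e+00  6.0000e+00  2.0000e+00  5.6650e+02  1.9968e+02]
 [ 1.6200e+00  7.0000e+00  0.0000e+00  5.7341e+02  2.0041e+02]
 [ 1.5200e+00  7.0000e+00  0.0000e+00  5.8036e+02  2.0040e+02]
 [ 1.4100e+00  7.0000e+00  0.0000e+00  5.8727e+02  1.9965e+02]
 [ 1.3000e+00  7.0000e+00 -2.0000e+00  5.9406e+02  1.9817e+02]
 [ 1.1900e+00  7.0000e+00 -2.0000e+00  6.0066e+02  1.9596e+02]
 [ 1.0900e+00  6.0000e+00 -3.0000e+00  6.0698e+02  1.9307e+02]
 [ 9.8000e-01  6.0000e+00 -3.0000e+00  6.1295e+02  1.8952e+02]
 [ 8.7000e-01  6.0000e+00 -5.0000e+00  6.1851e+02  1.8535e+02]
 [ 7.7000e-01  5.0000e+00 -4.0000e+00  6.2360e+02  1.8061e+02]
 [ 6.6000e-01  4.0000e+00 -6.0000e+00  6.2815e+02  1.7535e+02]
 [ 5.5000e-01  4.0000e+00 -5.0000e+00  6.3211e+02  1.6964e+02]
 [ 4.5000e-01  3.0000e+00 -6.0000e+00  6.3544e+02  1.6354e+02]
 [ 3.4000e-01  3.0000e+00 -7.0000e+00  6.3810e+02  1.5712e+02]
 [ 2.3000e-01  2.0000e+00 -7.0000e+00  6.4006e+02  1.5045e+02]
 [ 1.2000e-01  1.0000e+00 -6.0000e+00  6.4129e+02  1.4360e+02]]
```

```bash
python3 -m pendant '{"slide":[[2,6,0],[4,6,0],[4,5,0],[4,6,0],[5,4,0],[6,5,0],[0,0,0]],"rot":[[0,0,0],[0,0,0],[0,0,0],[0,0,0],[0,0,0],[0,0,0],[0,0,0]],"claw":[10,10,10,10,10,10,10]}' 30
python3 - <<'E'
from h import *
p=get_state()['tool_pos']; d=p[:2]-[576.8,135.5]; print(p,np.hypot(*d),np.arctan2(d[1],d[0]), get_state()['wrist_force'])
I=capture('wrist'); save('w13',cv2.resize(I,(800,600)))
E
```

```text
clock: 22.3
tool_pos: [541.2, 189.8, 66.6]
tcp_rot: [3.14, -0.0, 1.615]
wrist_force: [2.8, -0.6, 9.0]
width: 0.224
[541.1550297  189.84768827  66.58130712] 64.9941161028615 2.15128640544084 [ 2.8295738  -0.63340683  9.01865134]
```

View pics/w13.png

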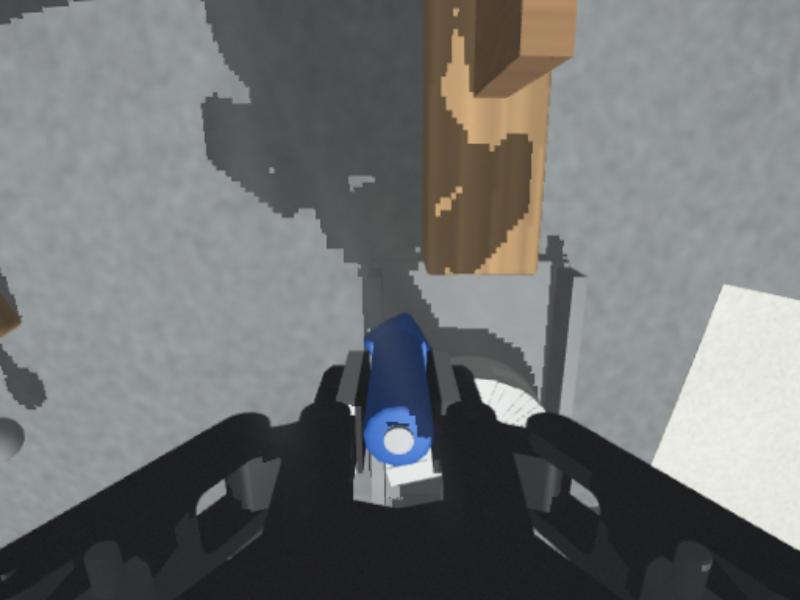

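Run:
```python
from h import *
I=capture('top'); save('t4',cv2.resize(I[110:220,150:300],(800,587),interpolation=cv2.INTER_CUBIC))
```

```text
(no output)
```

View pics/t4.png

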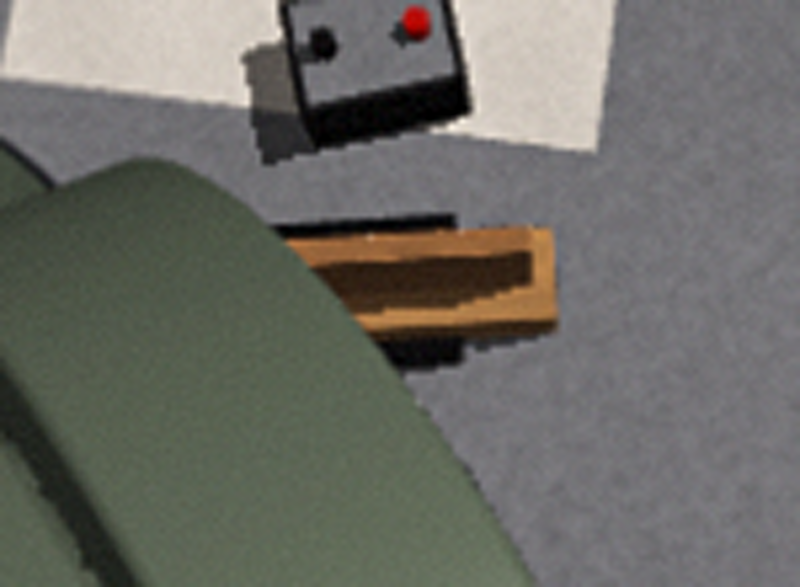

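```bash
python3 -m pendant '{"slide":[[6,3,0],[6,3,0],[7,2,0],[6,2,0],[7,0,0],[7,0,0],[7,0,0],[7,-2,0],[7,-2,0],[6,-3,0],[0,0,0]],"rot":[[0,0,0],[0,0,0],[0,0,0],[0,0,0],[0,0,0],[0,0,0],[0,0,0],[0,0,0],[0,0,0],[0,0,0],[0,0,0]],"claw":[10,10,10,10,10,10,10,10,10,10,10]}' 30
python3 - <<'E'
from h import *
p=get_state()['tool_pos']; d=p[:2]-[576.8,135.5]; print(p,np.hypot(*d),np.arctan2(d[1],d[0]), get_state()['wrist_force'])
I=capture('top'); save('t5',cv2.resize(I[110:220,150:300],(800,587),interpolation=cv2.INTER_CUBIC))
E
```

```text
clock: 23.5
tool_pos: [607.1, 193.0, 66.7]
tcp_rot: [3.139, -0.002, 1.614]
wrist_force: [2.8, 2.3, 5.7]
width: 0.223
[607.14370647 192.98928086  66.69566773] 65.005830014966 1.0851450980876722 [2.8434453  2.31692482 5.7159698 ]
```

View pics/t5.png

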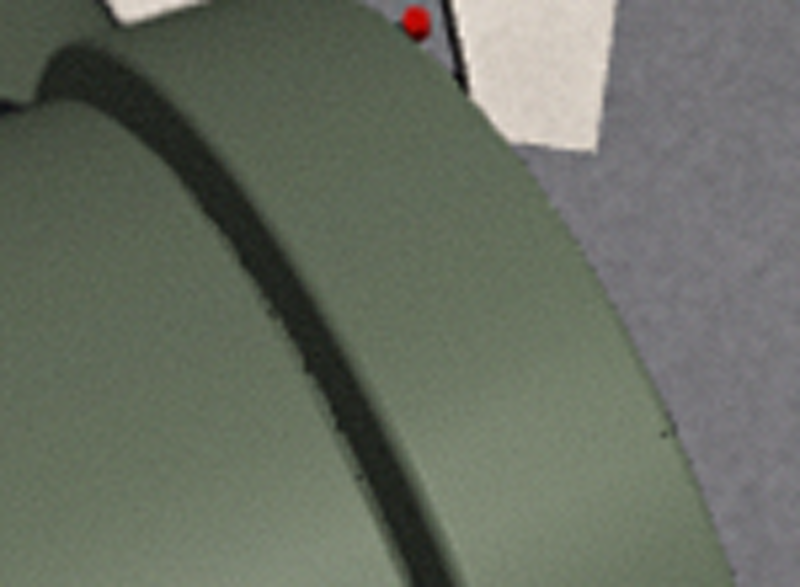

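The arm hides the view. Forces are low, so I carry on to the end.

```bash
python3 -m pendant '{"slide":[[6,-3,0],[6,-5,0],[5,-4,0],[4,-6,0],[4,-5,0],[3,-6,0],[2,-5,0],[0,0,0],[0,0,0]],"rot":[[0,0,0],[0,0,0],[0,0,0],[0,0,0],[0,0,0],[0,0,0],[0,0,0],[0,0,0],[0,0,0]],"claw":[10,10,10,10,10,10,10,10,10]}' 30
python3 - <<'E'
from h import *
p=get_state()['tool_pos']; d=p[:2]-[576.8,135.5]; print(p,np.hypot(*d),np.arctan2(d[1],d[0]), get_state()['wrist_force'])
E
```

```text
clock: 24.45
tool_pos: [636.8, 160.0, 66.8]
tcp_rot: [3.139, -0.003, 1.615]
wrist_force: [4.9, 6.7, 3.5]
width: 0.225
[636.84760315 160.01817653  66.77770934] 64.86027771267221 0.38765157327685446 [4.8995561  6.70834632 3.50217793]
```

```bash
python3 -m pendant '{"slide":[[1,-2,0],[0,-2,0],[0,0,0],[0,0,0],[0,0,0]],"rot":[[0,0,0],[0,0,0],[0,0,0],[0,0,0],[0,0,0]],"claw":[10,10,10,10,10]}' 30
python3 - <<'E'
from h import *
p=get_state()['tool_pos']; d=p[:2]-[576.8,135.5]; print(p,np.hypot(*d),np.arctan2(d[1],d[0]), get_state()['wrist_force'])
E
```

```text
clock: 24.95
tool_pos: [637.0, 159.4, 66.9]
tcp_rot: [3.139, -0.006, 1.618]
wrist_force: [0.3, 21.8, 1.3]
width: 0.221
[637.01768186 159.35714913  66.85523688] 64.77138853732271 0.37721049126739015 [ 0.32210677 21.83257645  1.25100573]
```

The cam is at its end stop: the force rose to 22 N with no further motion, and the cam is about 2.4. I relax, release and retreat up, then check.

```bash
python3 -m pendant '{"slide":[[0,4,0],[0,0,0],[0,0,0],[0,0,0],[0,0,0],[0,0,15],[0,0,30],[0,0,30],[-5,-15,30],[-10,-25,30],[-10,-25,30],[-10,-25,20],[-10,-10,0],[0,0,0],[0,0,0],[0,0,0]],"rot":[[0,0,0],[0,0,0],[0,0,0],[0,0,0],[0,0,0],[0,0,0],[0,0,0],[0,0,0],[0,0,0],[0,0,0],[0,0,0],[0,0,0],[0,0,0],[0,0,0],[0,0,0],[0,0,0]],"claw":[10,50,50,50,50,50,50,50,50,50,50,50,50,50,50,50]}' 30
python3 - <<'E'
from h import *
import pickle
s=get_state();print(s['tool_pos'],s['wrist_force'])
c=get_calibration('wrist');I=capture('wrist'); save('w14',cv2.resize(I,(800,600),interpolation=cv2.INTER_CUBIC));np.save('w14.npy',I); pickle.dump(c,open('w14.pkl','wb'))
I=capture('scene'); save('s5',cv2.resize(I[170:290,270:430],(800,600),interpolation=cv2.INTER_CUBIC))
E
```

```text
clock: 26.55
tool_pos: [591.8, 59.5, 250.2]
tcp_rot: [-3.141, -0.001, 1.616]
wrist_force: [-0.0, 0.3, -0.3]
width: 0.586
[591.84755117  59.47183143 250.21430388] [-0.0211907   0.29251001 -0.30083027]
```

View pics/w14.png

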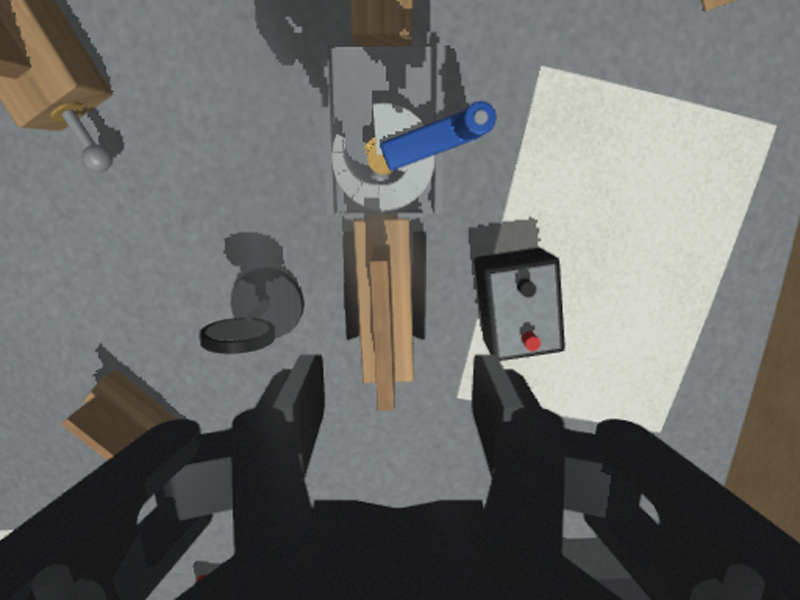

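View pics/s5.png

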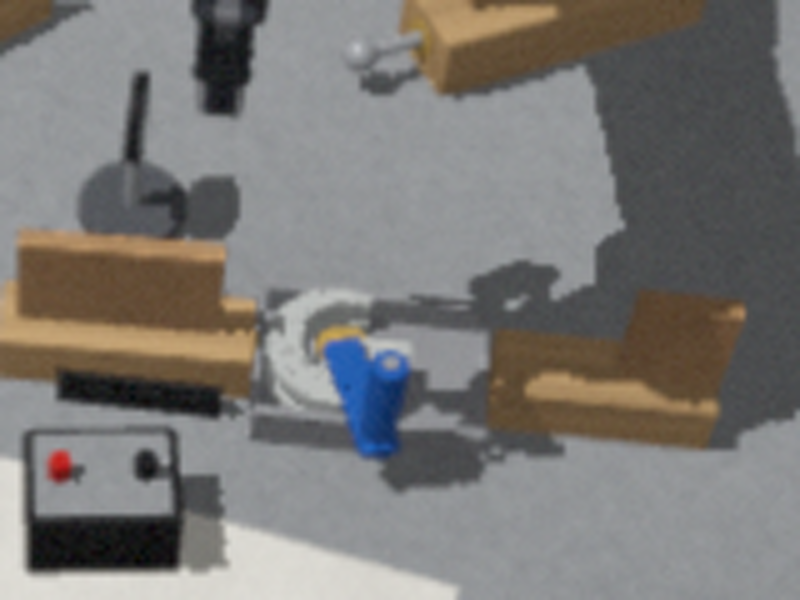

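Run:
```python
from h import *
import pickle; c=pickle.load(open('w14.pkl','rb')); I=np.load('w14.npy')
save('w14c',cv2.resize(I[85:170,190:300],(776,600),interpolation=cv2.INTER_CUBIC))
P=lambda u,v,z: onz(c,(u+.5)*.64-.5,(v+.5)*.64-.5,z)
y=0.052; A=np.array([576.7,136-1.4]); ex=np.array([np.cos(y),np.sin(y)]); ey=np.array([-np.sin(y),np.cos(y)])
L=lambda p:np.round(((p[:2]-A)@ex,(p[:2]-A)@ey),1)
g=P(481,117,102); d=g[:2]-A-[0,1.4]; print('grip ang',np.arctan2(d[1],d[0]),np.hypot(*d))
for n,p in dict(pf=(380.5,261,100),pb=(386,409,100),eL=(357,221,36),eR=(410,221,36),bL=(364,382,36),bR=(412,381,36)).items(): print(n,L(P(*p)))
```

```text
grip ang 0.3803260946877054 64.80826721221068
pf [ -0.6 -66.1]
pb [   1.5 -174.5]
eL [-20.9 -47.3]
eR [ 20.4 -47.6]
bL [ -19.1 -184.9]
bR [  22.2 -184.3]
```

View pics/w14c.png

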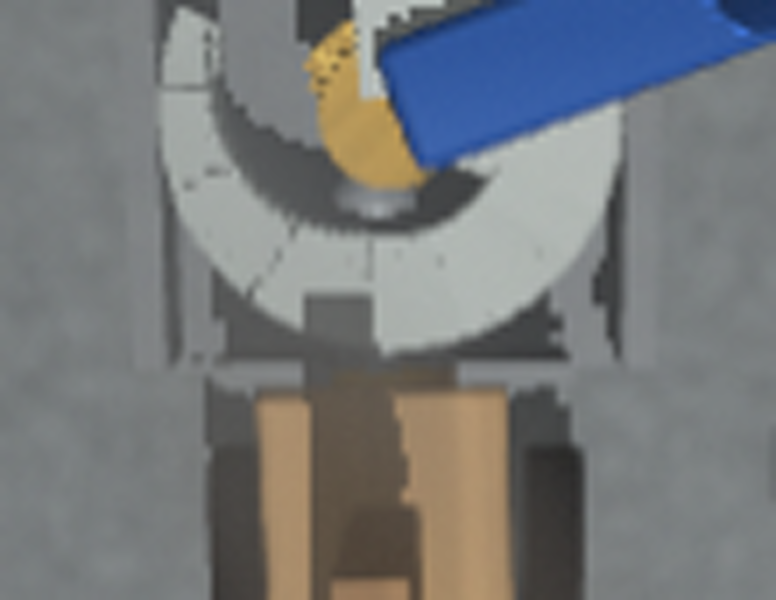

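Run:
```python
from h import *
import pickle; c=pickle.load(open('w14.pkl','rb')); I=np.load('w14.npy')
k=776/110
P=lambda u,v,z: onz(c,190+(u+.5)/k-.5,85+(v+.5)/k-.5,z)
for n,p in dict(jL=(250,387),jR=(530,385),wL=(285,394),wR=(470,391)).items(): print(n,P(*p,36).round(1))
# wing height check via scene/wrist: column brightness around joint
for u in (230,262): 
    x=int(190+u/k); print(x,I[130:146,x].tolist())
for u in (280,480):
    x=int(190+u/k); print(x,I[130:146,x].tolist())
```

```text
jL [554.3  88.3  36. ]
jR [602.4  90.8  36. ]
wL [560.3  87.4  36. ]
wR [592.1  89.3  36. ]
222 [[87, 88, 87], [85, 87, 86], [86, 86, 86], [86, 86, 87], [85, 85, 85], [85, 85, 84], [104, 105, 105], [123, 125, 125], [128, 131, 130], [126, 128, 129], [105, 107, 106], [86, 86, 85], [86, 86, 85], [85, 86, 84], [84, 85, 83], [84, 84, 83]]
227 [[87, 88, 88], [87, 88, 88], [87, 88, 87], [88, 89, 88], [85, 86, 85], [84, 84, 84], [113, 115, 115], [128, 131, 131], [128, 130, 131], [116, 116, 114], [102, 95, 88], [122, 105, 88], [154, 130, 103], [162, 136, 106], [158, 133, 103], [158, 132, 103]]
229 [[118, 121, 120], [88, 89, 88], [86, 87, 86], [86, 87, 87], [85, 85, 84], [84, 84, 83], [113, 115, 115], [129, 132, 133], [129, 131, 132], [116, 116, 113], [104, 97, 88], [128, 111, 91], [160, 134, 105], [171, 143, 110], [170, 144, 110], [171, 144, 110]]
258 [[174, 180, 177], [145, 150, 148], [93, 96, 96], [73, 73, 74], [68, 69, 70], [69, 70, 70], [112, 114, 116], [130, 133, 135], [131, 133, 135], [115, 111, 107], [130, 111, 88], [162, 134, 102], [173, 143, 108], [172, 143, 108], [172, 142, 107], [173, 144, 109]]
```

Run:
```python
from h import *
from workcell import hand_in
I=capture('scene'); a=np.load('scene0.npy')
def ctr(J):
    h=cv2.cvtColor(J,cv2.COLOR_RGB2HSV); m=((h[...,0]<6)|(h[...,0]>174))&(h[...,1]>150)&(h[...,2]>90)
    n,l,st,ce=cv2.connectedComponentsWithStats(m.astype(np.uint8)); return [(s[4],c.round(1)) for s,c in zip(st[1:],ce[1:]) if s[4]>8]
print(ctr(a),ctr(I)); save('s6',I)
s=get_state(); print(s['clock'],s['wrist_force'])
```

```text
[(np.int32(597), array([183.1, 186.7])), (np.int32(17), array([281.6, 262.9]))] [(np.int32(595), array([183.1, 186.7])), (np.int32(17), array([281.6, 262.9]))]
26.7 [-0.01215073  0.1272268   0.30304598]
```

View pics/s6.png

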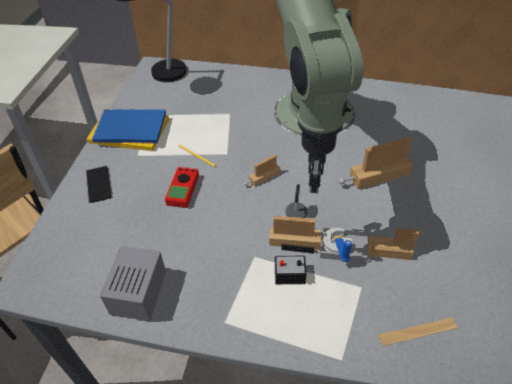

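The wing at (296,233) abuts the bracket at (323,240). The meter at (183,187) and the cell box at (291,270) are exactly where they were, and the lens at (297,210) stands as before. The arm is clear, so I hand in.

```bash
python3 -c "
from workcell import hand_in
print(hand_in())"
```

```text
the job is handed in; nothing more can be done
None
```

I joined the middle-sized wing to the bracket and handed the job in at about 27 s of the 72 s allowed. I turned the cam open to its stop, set the wing in the guide and pushed the stud head onto the brass hub. Then I turned the crank clockwise to its end stop, let go and lifted clear.

Last checks:
- **Cam:** about 2.4 rad, from the crank grip's angle in the wrist picture and from the turn stopping hard at 22 N.
- **Wing:** its end face meets the jambs with no visible gap, sits on the centre line within about 1 mm, and is about 0.02 rad off the bracket's direction. I judged upright and flat on the desk by eye only.
- **Bystanders:** the meter and the cell box's red terminal are at the same pixels as at the start. The lens I compared only by eye, and it looks unmoved.
- **Robot:** wrist force is about 0 N, so it touches nothing.

One check disagreed slightly. Cast as an absolute position, the wing's end came out 47.4 mm from the cam axis, against the nominal 45 mm and the 47.5 mm limit. In that same picture the jamb face itself read only about 1 mm nearer the axis than the wing's end. That fits a 1–2 mm calibration offset, so I took the wing as tight.

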